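# Get the stamp out of the blocked desk drawer

## Robot

A 7-joint arm with a two-finger parallel gripper is mounted at the origin on a cart in front of the work surface, level with it; the furniture and walls round the work are solid. World frame = base frame: x ahead of the robot, y to its left, z up, the work surface at z = 0. Lengths are in mm, angles in rad, forces in N, time in s.
With the tool pointing down it reaches from about 350 to 900 mm from the base axis. Payload 7.2 kg.
Tool frame: the origin (TCP) lies midway between the tips of the shut fingers; the grasp point (between the pads) lies 19 mm behind it (manip.grip_depth is the distance from the TCP to the grasp point, in mm); z points along the fingers, y is the line along which they close (so a half turn about z gives the same grasp; the last joint's range is limited). The gripper opens to 88 mm and grips with 3 to 60 N. Pads are 20 mm wide; open, the fingers measure 115 mm over their backs; the gripper's body (75 mm by 178 mm) begins 61 mm behind the grasp point.
Start: joints at [1.11, 0.411, -0.013, 1.596, 0.006, 1.134, -0.082], TCP at [239.225, -577.409, 198.353] pointing down, gripper open.
Joint ranges: [-2.95, 2.95], [-0.29, 1.99], [-1.47, 1.44], [0.14, 2.54], [-1.03, 4.17], [0.13, 1.85], [-2.86, 2.86]. Speed limits (rad/s): [2.39, 2.39, 3.01, 3.01, 3.14, 3.14, 3.14].

## Interface

Orientations are given as a 3x3 rotation matrix whose columns are the frame's x, y, z axes.
In Python, from plant import manip gives the robot as it stands. The module is installed in compiled form; this text tells all that it offers.
- The arm moves only by the tool send_rows, never from a script. Its argument "increments" is a list of rows, each an object of numbers: "dx", "dy", "dz": the shift along the tool's x, y, z in mm; "rx", "ry", "rz": the turn, a rotation vector about the tool's x, y, z in rad; "fingers": the finger opening in mm, from 0 to 87.8. In form: [{"dx": .., "dy": .., "dz": .., "rx": .., "ry": .., "rz": .., "fingers": ..}, ...]. A call has 1 to 20 rows; each row is the pose to reach, as a shift and turn from the pose commanded when the call began, along the tool's axes at that moment; what a row does not reach only later rows make up. A row lasts 1/10 s, in which the tool goes at most 50 mm and 8.59 degrees, less where a joint would pass 70% of its speed; a pose out of reach is approached as far as the arm can. A call with a gripper value outside its range is refused whole. The fingers move at their own pace and stop on an object; "squeeze" is the grip in N (left out, the last holds). Time passes only in rows, so rows that repeat a pose let the fingers close. It gives the time, the measured TCP pose, the force, the opening and the grip force at its end, in the units of the state.
- manip.get_obs(): the state, without advancing time (a new reading comes with each control period).
- manip.capture(name): name is "scene" or "top"; returns the picture (400x640x3 uint8, blue, green, red); there is no depth.
- manip.calibration(name): a dict with "fx", "fy", "cx", "cy" (pixels), "R" (3x3) and "t" (3): a world point X has camera coordinates R X + t. Camera axes: x right, y down, z forward; pixel columns grow to the right and rows downward; lengths in mm; the calibration is good to about 2 mm. A picture is of the moment at which its call begins. calibration takes no time and is no camera call.
- manip.close_job(): hands the job in; it is judged then, once.
The state is a dict: "clock": time; "joint_positions": joint angles; "joint_velocities": joint speeds; "joint_efforts": joint torques, N m; "tool_pos": TCP position; "ee_rot": TCP orientation; "force": force on the tool from outside, world axes, zero at the start; "ft_torque": the same for the moment, N m; "gripper_width": opening from 0.0 (shut) to 1.0 (fully open); "finger_force": force on a finger pad.
Only numpy, scipy, OpenCV 4.12 (cv2) and the standard library are available. Lean on these libraries where they do the work, as an engineer would, in place of code of your own. Each camera call takes 0.05 s, during which the arm holds its last target. There are 200 camera calls.

## Task

The rubber stamp is needed from the clear drawer unit, but the hole punch, the stapler and the glue stick stand in the drawer's way: first park all three on the mouse mat, then open the drawer, take out the stamp and stand it upright in the middle of the open ink pad. Leave the correction tape in the drawer and shut the drawer fully, and finally put the punch, the stapler and the glue stick back on the spots where they stood, upright and square to the unit as before. Never let them bump the unit or its drawer.

Things in the scene. Friction and masses are not known exactly. Their poses are not given: they have to be found in the camera images.
- drawer_unit: Clear acrylic desktop drawer unit with one drawer, fixed; 170 deep (x) x 290 wide (y) x 90 high; small things lie on the back half of its top (up to 112 high). Origin: centre of its underside, on the desk. The drawer front is the plane x = -85 mm and the drawer opens towards -x. Position and small yaw vary.
- drawer (a joint): How far the drawer is pulled out, m: 0 shut (as at the start), 0.13 fully out; about 1 N of friction, stays where left. Tray floor 11 mm above the desk, 149 deep inside, side walls up to 51 mm, clear front plate up to 83 mm. Out at least 0.11, the stamp can be lifted straight up past the unit's top.
- drawer_knob (a point): Middle of the drawer's aluminium knob, a horizontal round stub of 18 mm diameter which stands 26 mm out from the middle of the drawer front, 52 mm above the desk; this point is 16 mm out from the front. It moves with the drawer. The point's axes are those of the unit; pinch the knob from above, fingers closing along the unit's y.
- hole_punch: Two-hole punch, black base, blue lever on top, 67 (x) x 104 (y) x 56 mm, about 0.38 kg, loose, lever fixed. Origin: centre of the underside. Grasp the lever across x: it spans x = -33 to +28 mm at heights of 40 to 56 mm. Base 62 wide up to 12 mm. It stands in front of the unit, its x within 0.15 rad of the unit's x.
- stapler: Black stapler, 36 (x) x 134 (y) x 43 mm, 0.21 kg (varies); loose, its arm does not move. Origin: centre of the underside. Grasp the arm across x: 20 mm wide at heights of 24 to 43 mm (base 36 wide up to 11 mm). It stands in front of the unit, long axis (y) within about 0.15 rad of the unit's x (end on to the drawer).
- glue_stick: Glue stick standing upright, a cylinder of 27 mm diameter and 90 mm height, 0.034 kg. Origin: centre of its underside. It stands in front of the unit.
- rubber_stamp: Rubber stamp standing in the drawer (seen through the clear top), 68 mm high: wooden foot 22 (x) x 48 (y) x 10 mm, black turned handle of 26 mm diameter from 30 to 68 mm up. 0.05 kg. Origin: centre of its underside. It stands 60 to 75 mm behind the drawer front, left or right of the middle, and rides along with the drawer.
- correction_tape: Flat white correction tape mouse lying in the drawer on the other side, 33 (x) x 81 (y) x 15 mm. Origin: centre of its underside. It stays in the drawer.
- stamp_pad: Open ink pad in a black plastic case, fixed. Case 90 (x) x 130 (y) mm, rim 17 high and 3 thick; in it the flat dark blue felt, 82 x 122 mm, its top 14 mm above the desk. Origin: centre of the case's underside, below the middle of the felt. The flat lid, 90 x 130, 11 high, is folded right back on the desk on the +x side.
- mouse_mat: Plain grey mouse mat fixed to the desk, 230 (x) x 190 (y) x 3 mm, with nothing on it at the start. Origin: centre of its underside. It lies on one side of the unit and the ink pad on the other; which side varies.
Not all that is in view belongs to the job. Several things look just like the stapler: the one meant starts farthest to the robot's right.

How it is judged (in metres and radians):
On the way, in this order (a step that is already met when the one before it is completed fails the run):
1. The punch, the stapler and the glue stick all stand released on the mouse mat while the drawer is still shut (x of hole_punch in the frame of mouse_mat between -0.115 and 0.115 m and y of hole_punch in the frame of mouse_mat between -0.095 and 0.095 m and height (world z) of each of hole_punch, stapler, glue_stick below 0.01 m and angle between each of hole_punch, stapler, glue_stick's own z axis and vertical below 0.15 rad and contact force between the fingers and hole_punch below 0.05 N and linear speed of each of hole_punch, stapler, glue_stick below 0.02 m/s and x of stapler in the frame of mouse_mat between -0.115 and 0.115 m and y of stapler in the frame of mouse_mat between -0.095 and 0.095 m and contact force between the fingers and stapler below 0.05 N and x of glue_stick in the frame of mouse_mat between -0.115 and 0.115 m and y of glue_stick in the frame of mouse_mat between -0.095 and 0.095 m and contact force between the fingers and glue_stick below 0.05 N and value of joint drawer below 0.015 m), for 0.2 s.
2. The stamp, out of the opened drawer, stands released and upright in the middle of the ink pad's felt, with the three things still on the mat (horizontal distance between rubber_stamp and stamp_pad below 0.015 m and z of rubber_stamp in the frame of stamp_pad between 0.01 and 0.02 m and angle between rubber_stamp's own z axis and vertical below 0.1 rad and contact force between the fingers and rubber_stamp below 0.05 N and linear speed of each of rubber_stamp, hole_punch, stapler, glue_stick below 0.02 m/s and x of hole_punch in the frame of mouse_mat between -0.115 and 0.115 m and y of hole_punch in the frame of mouse_mat between -0.095 and 0.095 m and height (world z) of each of hole_punch, stapler, glue_stick below 0.01 m and angle between each of hole_punch, stapler, glue_stick's own z axis and vertical below 0.15 rad and contact force between the fingers and hole_punch below 0.05 N and x of stapler in the frame of mouse_mat between -0.115 and 0.115 m and y of stapler in the frame of mouse_mat between -0.095 and 0.095 m and contact force between the fingers and stapler below 0.05 N and x of glue_stick in the frame of mouse_mat between -0.115 and 0.115 m and y of glue_stick in the frame of mouse_mat between -0.095 and 0.095 m and contact force between the fingers and glue_stick below 0.05 N), for 0.2 s.
At the end, for the whole second after the job is handed in: Stamp upright on the felt within 15 mm of its middle; drawer shut within 5 mm, correction tape in it; punch, stapler and glue stick upright within 15 mm of where each stood, punch and stapler square to the unit within 20 degrees; all released and at rest (horizontal distance between rubber_stamp and stamp_pad below 0.015 m and z of rubber_stamp in the frame of stamp_pad between 0.01 and 0.02 m and angle between each of rubber_stamp, hole_punch, stapler, glue_stick's own z axis and vertical below 0.1 rad and contact force between the fingers and rubber_stamp below 0.05 N and linear speed of each of rubber_stamp, hole_punch, stapler, glue_stick below 0.02 m/s and distance of each of hole_punch, stapler, glue_stick from where it was at the start of the episode below 0.015 m and contact force between the fingers and hole_punch below 0.05 N and contact force between the fingers and stapler below 0.05 N and contact force between the fingers and glue_stick below 0.05 N and angle between the x axis of hole_punch and the x axis of drawer_unit, either way round below 0.35 rad and angle between the y axis of stapler and the x axis of drawer_unit, either way round below 0.35 rad and x of correction_tape in the frame of drawer_unit between -0.085 and 0.085 m and y of correction_tape in the frame of drawer_unit between -0.14 and 0.14 m and height (world z) of correction_tape below 0.03 m and value of joint drawer below 0.005 m); the robot touches nothing.
It fails at once if The drawer or its unit is pushed against the punch, the stapler or the glue stick (contact force between drawer_unit and hole_punch above 1 N or contact force between drawer_unit and stapler above 1 N or contact force between drawer_unit and glue_stick above 1 N).
It also fails if it takes over 149 s, if anything falls off the work surface, if the arm or the gripper's body presses on something with over 40 N, if the wrist force passes 120 N, or if a joint passes its speed limit or range.

## Working session

There is one attempt and no reset: what is moved stays moved. The work goes in short steps, Python scripts to look and compute and a tool call to move; the robot and the scene stay as the last step left them, time stands still between calls to the robot, and variables do not carry over. Pictures are saved under pics/ and viewed, at most 14 in all, crops included, and the job is handed in when it is done.

Besides the shell and the picture viewer there is one more tool, called after ">>>" as a command line: name --argument value ..., lists and objects as JSON in quotes. send_rows: Moves the arm, as the interface text tells. Its arguments: {"type":"object","properties":{"increments":{"type":"array","items":{"type":"object","properties":{"dx":{"type":"number"},"dy":{"type":"number"},"dz":{"type":"number"},"rx":{"type":"number"},"ry":{"type":"number"},"rz":{"type":"number"},"fingers":{"type":"number"}}}},"squeeze":{"type":"number"}},"required":["increments"]}

```bash
mkdir -p pics; python3 - <<'E'
from plant import manip
import cv2,numpy as np
for n in("scene","top"):
    cv2.imwrite(f"pics/{n}0.png",manip.capture(n))
    c=manip.calibration(n);print(n,c)
o=manip.get_obs();print(o["tool_pos"],o["ee_rot"],o["clock"],o["gripper_width"],manip.grip_depth)
E
```

```text
scene {'fx': 407.240480677077, 'fy': 407.240480677077, 'cx': 315.2951273143817, 'cy': 193.39554719929743, 'R': array([[-0.61272908, -0.79023749, -0.00936953],
       [-0.31307031,  0.25359808, -0.91524587],
       [ 0.72563769, -0.55786444, -0.40278681]]), 't': array([324.79070462, 232.1705881 , 906.70345612])}
top {'fx': 422.01536460516763, 'fy': 422.01536460516763, 'cx': 321.2601969390056, 'cy': 206.5562617507949, 'R': array([[-1.69709662e-02, -9.99854193e-01, -1.89210002e-03],
       [-9.85821031e-01,  1.70486730e-02, -1.66931833e-01],
       [ 1.66939751e-01, -9.67722495e-04, -9.85966624e-01]]), 't': array([  20.00903668,  512.66269423, 1171.35823494])}
[ 239.01821128 -576.97201293  197.61989945] [[ 9.23828386e-01  3.82806339e-01 -6.47338321e-04]
 [ 3.82806870e-01 -9.23827523e-01  1.26825958e-03]
 [-1.12531149e-04 -1.41945976e-03 -9.99998986e-01]] 0.1 0.9993542109983788 18.700000000000003
```

View pics/scene0.png

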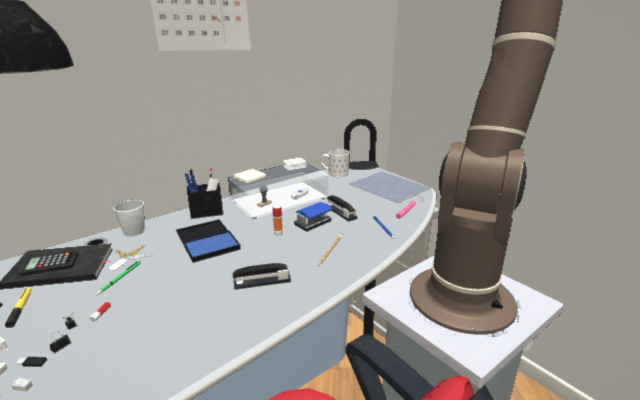

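View pics/top0.png

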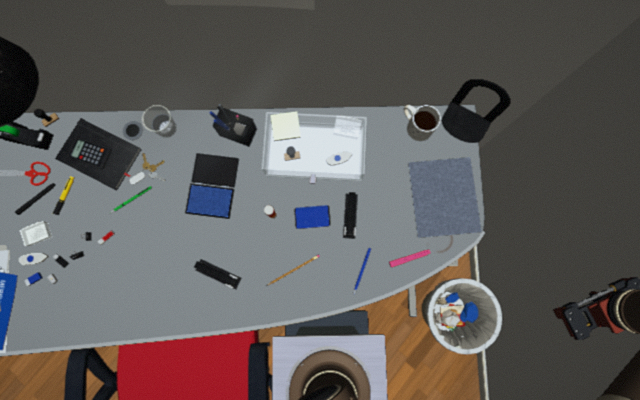

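The top view shows the unit at (315,145), with the knob at (313,180). The punch is at (312,216), the meant stapler at (350,215) and the glue stick at (270,211). The pad is at (210,200), the mat at (445,197), the stamp at (291,153) and the tape at (340,158). I'll enlarge it to measure.

```bash
python3 - <<'E'
import cv2
im=cv2.imread("pics/top0.png")
# crop 180-380 x 100-250, x4
cv2.imwrite("pics/c1.png",cv2.resize(im[100:250,180:380],None,fx=4,fy=4,interpolation=cv2.INTER_CUBIC))
im=cv2.imread("pics/scene0.png")
cv2.imwrite("pics/c2.png",cv2.resize(im[150:270,170:370],None,fx=4,fy=4,interpolation=cv2.INTER_CUBIC))
E
```

```text
(no output)
```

View pics/c1.png

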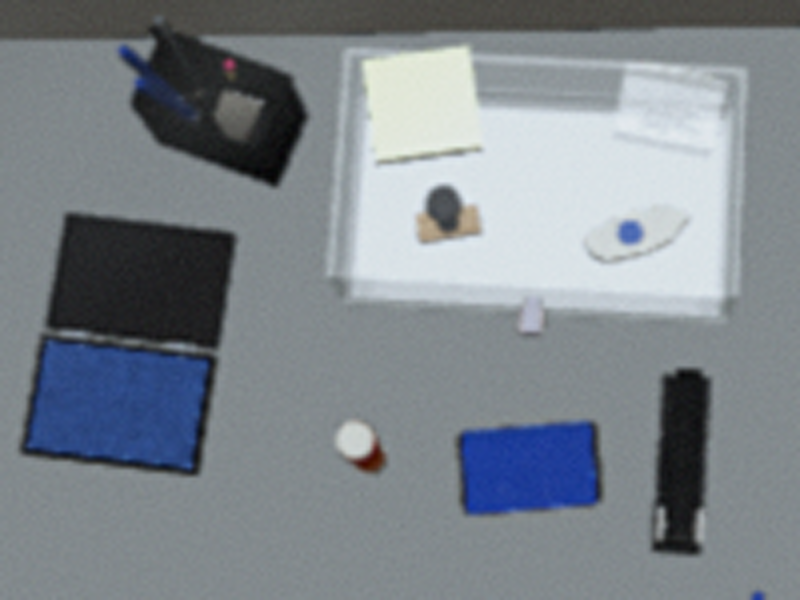

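View pics/c2.png

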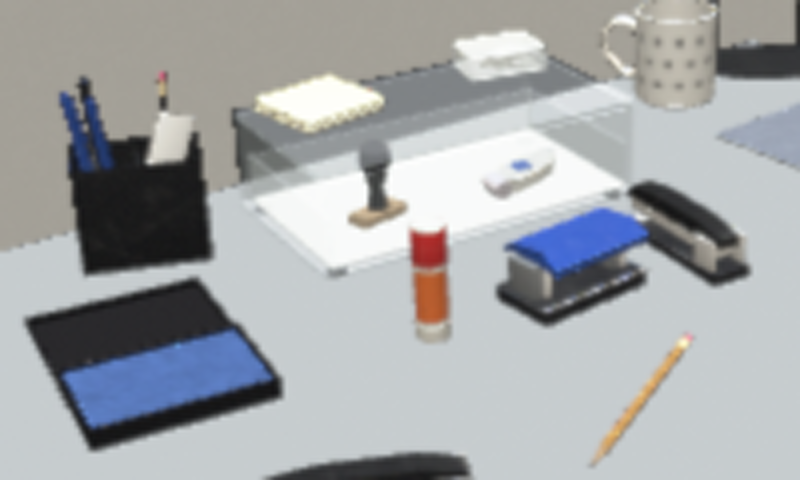

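Enlarged: punch lever corners are (460,433), (596,423), (600,502), (468,513). The stapler outline runs (664,372)–(709,372) to (655,550)–(700,552). The glue cap is at (355,441) and the knob runs (530,297)–(531,334). The stamp handle is at (444,198) with its foot at (449,224), and the pad corners are (45,338), (213,355), (198,470), (24,452).

```bash
cat >h.py <<'E'
from plant import manip
import numpy as np
def ray(n,uv,z):
    c=manip.calibration(n);R,t=c["R"],c["t"]
    d=R.T@np.array([(uv[0]-c["cx"])/c["fx"],(uv[1]-c["cy"])/c["fy"],1]);o=-R.T@t
    return o+d*(z-o[2])/d[2]
def pix(n,X):
    c=manip.calibration(n);p=c["R"]@np.asarray(X,float)+c["t"]
    return np.array([c["fx"]*p[0]/p[2]+c["cx"],c["fy"]*p[1]/p[2]+c["cy"]])
def c1(x,y): return (180+(x+.5)/4-.5,100+(y+.5)/4-.5)
def c2(x,y): return (170+(x+.5)/4-.5,150+(y+.5)/4-.5)
E
python3 - <<'E'
from h import *
np.set_printoptions(precision=1,suppress=True)
def show(nm,pts,z,f=c1,n="top"):
    P=np.array([ray(n,f(*p),z)[:2] for p in pts]);print(nm,P.tolist() and P.round(1).tolist(),"mean",P.mean(0))
    if len(P)>1: print("   edges",[(round(float(np.hypot(*(b-a))),1),round(float(np.arctan2(*(b-a)[::-1])),3)) for a,b in zip(P,np.roll(P,-1,0))])
show("punch",[(460,433),(596,423),(600,502),(468,513)],54)
show("stap top",[(664,372),(709,372),(700,552),(655,550)],11)
show("stap arm43",[(671,375),(704,375),(698,500),(668,500)],38)
show("glue",[(355,441)],90)
show("glue base",[(371,462)],0)
show("unit top",[(343,47),(747,68),(725,320),(328,278)],90)
show("unit bot",[(345,300),(725,320)],0)
show("knob",[(531,297),(531,334)],58)
show("stamp handle",[(444,198)],79)
show("foot",[(449,224)],21)
show("pad",[(45,338),(213,355),(198,470),(24,452)],17)
raw=lambda x,y:(x,y)
show("mat",[(409,160),(470,157),(483,234),(416,238)],3,raw)
show("s glue top",[(428,226)],90,c2,"scene");show("s glue base",[(434,335)],0,c2,"scene")
show("s lever",[(508,245),(598,208),(650,236),(555,272)],54,c2,"scene")
show("s base",[(498,290),(548,322),(645,280)],8,c2,"scene")
show("s stapbase",[(720,282),(748,268)],6,c2,"scene")
show("s pad",[(95,445),(280,385)],9,c2,"scene");
show("s stamp",[(374,145)],79,c2,"scene")
show("s foot",[(378,208)],21,c2,"scene")
E
```

```text
punch [[508.6, 87.2], [514.1, -9.8], [457.4, -11.5], [451.2, 81.9]] mean [482.8  36.9]
   edges [(97.2, -1.514), (56.8, -3.112), (93.7, 1.637), (57.7, 0.092)]
stap top [[559.1, -61.9], [558.5, -95.3], [424.7, -84.6], [426.8, -51.8]] mean [492.3 -73.4]
   edges [(33.4, -1.588), (134.2, 3.062), (32.8, 1.509), (132.7, -0.076)]
stap arm43 [[551.3, -65.3], [550.9, -89.3], [459.6, -82.2], [460.0, -60.6]] mean [505.4 -74.3]
   edges [(24.0, -1.588), (91.6, 3.064), (21.5, 1.554), (91.5, -0.051)]
glue [[498.2, 157.5]] mean [498.2 157.5]
glue base [[496.9, 156.9]] mean [496.9 156.9]
unit top [[785.3, 167.2], [764.3, -122.5], [579.4, -100.7], [614.5, 176.9]] mean [685.9  30.2]
   edges [(290.5, -1.643), (186.2, 3.024), (279.8, 1.445), (171.1, -0.056)]
unit bot [[620.9, 176.8], [600.5, -109.6]] mean [610.7  33.6]
   edges [(287.1, -1.642), (287.1, 1.499)]
knob [[606.3, 35.2], [579.0, 35.6]] mean [592.7  35.4]
   edges [(27.3, 3.128), (27.3, -0.013)]
stamp handle [[674.8, 96.0]] mean [674.8  96. ]
foot [[672.8, 96.5]] mean [672.8  96.5]
pad [[591.6, 397.1], [576.5, 272.1], [490.6, 281.6], [506.2,
[... 242 characters left out ...]
7.7, 1.613), (237.0, 0.035)]
s glue top [[496.1, 162.3]] mean [496.1 162.3]
s glue base [[500.4, 159.4]] mean [500.4 159.4]
s lever [[496.7, 94.4], [505.7, 3.3], [443.0, 3.9], [440.5, 93.6]] mean [471.5  48.8]
   edges [(91.5, -1.472), (62.7, 3.133), (89.7, 1.599), (56.2, 0.015)]
s base [[515.9, 91.6], [452.5, 91.9], [459.1, -5.1]] mean [475.8  59.5]
   edges [(63.4, 3.137), (97.2, -1.503), (112.1, 1.039)]
s stapbase [[423.8, -49.9], [427.6, -82.5]] mean [425.7 -66.2]
   edges [(32.8, -1.455), (32.8, 1.687)]
s pad [[502.2, 414.2], [494.1, 286.8]] mean [498.2 350.5]
   edges [(127.6, -1.634), (127.6, 1.508)]
s stamp [[670.1, 101.9]] mean [670.1 101.9]
s foot [[674.7, 99.4]] mean [674.7  99.4]
```

```bash
cat >>h.py <<'E'
def to(x,y,z,psi):
    o=manip.get_obs();R=o["ee_rot"];d=R.T@(np.array([x,y,z])-o["tool_pos"])
    p0=np.arctan2(R[1,0],R[0,0]);w=(psi-p0+np.pi)%(2*np.pi)-np.pi
    print("to",(x,y,z,psi),"d",d.round(1),"rz",round(-w,3),"psi0",round(p0,3),"j",np.round(o["joint_positions"],2),"t",o["clock"])
E
python3 -c "
from h import *
to(482,39,120,1.63)"
```

```text
to (482, 39, 120, 1.63) d [ 460.3 -475.9   78.2] rz -1.237 psi0 0.393 j [ 1.11  0.41 -0.01  1.6   0.01  1.13 -0.08] t 0.1
```

>>> send_rows --increments '[{"dx": 9,"dy": -10,"dz": 0,"rz": -0.03,"fingers": 87},{"dx": 28,"dy": -29,"dz": 0,"rz": -0.08,"fingers": 87},{"dx": 55,"dy": -57,"dz": 0,"rz": -0.15,"fingers": 87},{"dx": 83,"dy": -86,"dz": 0,"rz": -0.23,"fingers": 87},{"dx": 110,"dy": -114,"dz": 0,"rz": -0.3,"fingers": 87},{"dx": 138,"dy": -143,"dz": 0,"rz": -0.38,"fingers": 87},{"dx": 166,"dy": -171,"dz": 0,"rz": -0.45,"fingers": 87},{"dx": 193,"dy": -200,"dz": 0,"rz": -0.52,"fingers": 87},{"dx": 221,"dy": -228,"dz": 0,"rz": -0.6,"fingers": 87},{"dx": 249,"dy": -257,"dz": 0,"rz": -0.68,"fingers": 87},{"dx": 276,"dy": -286,"dz": 0,"rz": -0.75,"fingers": 87},{"dx": 304,"dy": -314,"dz": 0,"rz": -0.83,"fingers": 87},{"dx": 331,"dy": -343,"dz": 0,"rz": -0.9,"fingers": 87},{"dx": 359,"dy": -371,"dz": 0,"rz": -0.98,"fingers": 87},{"dx": 387,"dy": -400,"dz": 10,"rz": -1.05,"fingers": 87},{"dx": 414,"dy": -428,"dz": 25,"rz": -1.12,"fingers": 87},{"dx": 440,"dy": -455,"dz": 45,"rz": -1.19,"fingers": 87},{"dx": 455,"dy": -471,"dz": 65,"rz": -1.225,"fingers": 87},{"dx": 460,"dy": -476,"dz": 78,"rz": -1.237,"fingers": 87},{"dx": 460,"dy": -476,"dz": 78,"rz": -1.237,"fingers": 87}]' --squeeze 25

```text
invalid input at $.increments[0]: expected keys dx, dy, dz, rx, ry, rz, fingers
```

```bash
python3 -c "
from h import *
import cv2
to(482,39,30,1.63)
im=manip.capture('scene')
cv2.imwrite('pics/s1.png',cv2.resize(im[100:300,200:440],None,fx=3,fy=3,interpolation=cv2.INTER_CUBIC))
"
```

```text
to (482, 39, 30, 1.63) d [ 460.3 -475.8  168.2] rz -1.237 psi0 0.393 j [ 1.11  0.41 -0.01  1.6   0.01  1.13 -0.08] t 0.1
```

View pics/s1.png

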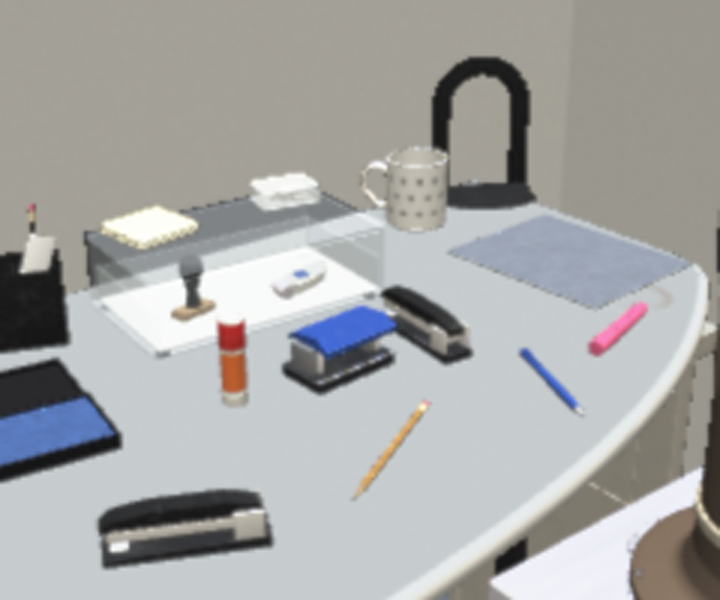

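The move was refused because all the keys are required. The picture shows the scene unchanged and the mat empty.

>>> send_rows --increments '[{"dx": 9,"dy": -10,"dz": 0,"rx": 0,"ry": 0,"rz": -0.03,"fingers": 87},{"dx": 28,"dy": -29,"dz": 0,"rx": 0,"ry": 0,"rz": -0.08,"fingers": 87},{"dx": 55,"dy": -57,"dz": 0,"rx": 0,"ry": 0,"rz": -0.15,"fingers": 87},{"dx": 83,"dy": -86,"dz": 0,"rx": 0,"ry": 0,"rz": -0.23,"fingers": 87},{"dx": 110,"dy": -114,"dz": 0,"rx": 0,"ry": 0,"rz": -0.3,"fingers": 87},{"dx": 138,"dy": -143,"dz": 0,"rx": 0,"ry": 0,"rz": -0.38,"fingers": 87},{"dx": 166,"dy": -171,"dz": 0,"rx": 0,"ry": 0,"rz": -0.45,"fingers": 87},{"dx": 193,"dy": -200,"dz": 0,"rx": 0,"ry": 0,"rz": -0.52,"fingers": 87},{"dx": 221,"dy": -228,"dz": 0,"rx": 0,"ry": 0,"rz": -0.6,"fingers": 87},{"dx": 249,"dy": -257,"dz": 0,"rx": 0,"ry": 0,"rz": -0.68,"fingers": 87},{"dx": 276,"dy": -286,"dz": 0,"rx": 0,"ry": 0,"rz": -0.75,"fingers": 87},{"dx": 304,"dy": -314,"dz": 0,"rx": 0,"ry": 0,"rz": -0.83,"fingers": 87},{"dx": 331,"dy": -343,"dz": 0,"rx": 0,"ry": 0,"rz": -0.9,"fingers": 87},{"dx": 359,"dy": -371,"dz": 0,"rx": 0,"ry": 0,"rz": -0.98,"fingers": 87},{"dx": 387,"dy": -400,"dz": 10,"rx": 0,"ry": 0,"rz": -1.05,"fingers": 87},{"dx": 414,"dy": -428,"dz": 25,"rx": 0,"ry": 0,"rz": -1.12,"fingers": 87},{"dx": 440,"dy": -455,"dz": 45,"rx": 0,"ry": 0,"rz": -1.19,"fingers": 87},{"dx": 455,"dy": -471,"dz": 65,"rx": 0,"ry": 0,"rz": -1.225,"fingers": 87},{"dx": 460,"dy": -476,"dz": 78,"rx": 0,"ry": 0,"rz": -1.237,"fingers": 87},{"dx": 460,"dy": -476,"dz": 78,"rx": 0,"ry": 0,"rz": -1.237,"fingers": 87}]' --squeeze 25

```text
clock: 2.15
tool_pos: [480.4, 39.0, 118.8]
ee_rot: [[-0.062, 0.998, -0.003], [0.998, 0.062, -0.0], [0.0, -0.003, -1.0]]
force: [-0.5, -0.3, 0.1]
gripper_width: 0.989
finger_force: 0.0
```

```bash
python3 -c "
from h import *
import cv2
to(482,39,30,1.63)
im=manip.capture('scene')
cv2.imwrite('pics/s2.png',cv2.resize(im[150:270,220:380],None,fx=5,fy=5,interpolation=cv2.INTER_CUBIC))
"
```

```text
to (482, 39, 30, 1.63) d [-0.2  1.9 88.8] rz 0.002 psi0 1.632 j [ 0.32  0.33 -0.6   1.99  0.23  0.9  -0.34] t 2.15
```

View pics/s2.png

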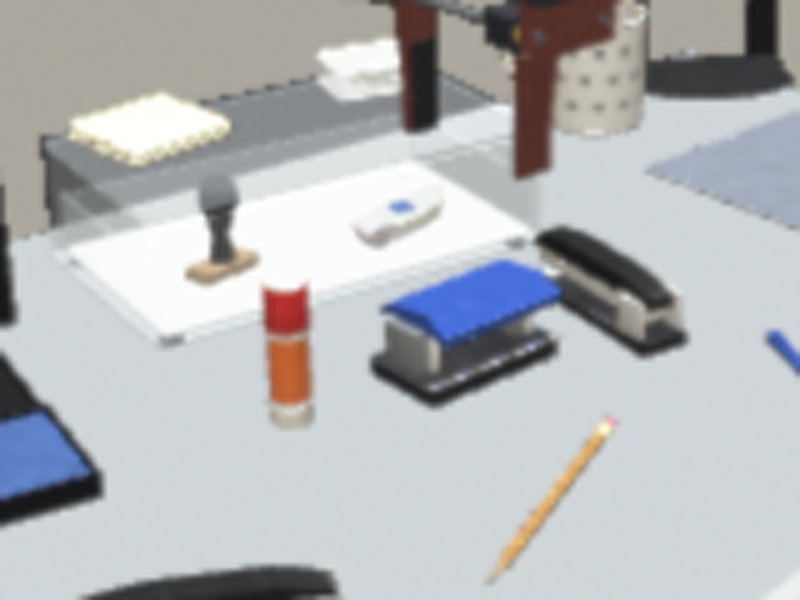

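The fingertips at (420,130) and (530,178) in the crop are astride the punch's x-range and above it; nothing has been touched. I'll check the projection against the calibration.

```bash
python3 -c "
from h import *
f=lambda x,y:(220+(x+.5)/5-.5,150+(y+.5)/5-.5)
o=manip.get_obs();T=o['tool_pos'];y=o['ee_rot'][:,1]
for s in(-1,1): print(pix('scene',T+s*50*y), 'tips obs',f(530,178),f(418,131))
for z in(40,48,56):
  print(z,[ray('top',c1(*p),z)[:2].round(0).tolist() for p in [(460,433),(596,423),(600,502),(468,513)]],[ray('scene',f(*p),z)[:2].round(0).tolist() for p in [(387,306),(440,342),(560,290),(505,262)]])
"
```

```text
[326.59544544 192.10955294] tips obs (325.6, 185.2) (303.2, 175.8)
[303.98810815 182.32479175] tips obs (325.6, 185.2) (303.2, 175.8)
40 [[511.0, 88.0], [517.0, -10.0], [459.0, -12.0], [453.0, 83.0]] [[520.0, 77.0], [462.0, 81.0], [472.0, -18.0], [524.0, -17.0]]
48 [[510.0, 88.0], [515.0, -10.0], [458.0, -12.0], [452.0, 82.0]] [[506.0, 86.0], [449.0, 90.0], [459.0, -7.0], [511.0, -6.0]]
56 [[508.0, 87.0], [514.0, -10.0], [457.0, -11.0], [451.0, 82.0]] [[493.0, 96.0], [437.0, 99.0], [446.0, 3.0], [497.0, 4.0]]
```

>>> send_rows --increments '[{"dx": 0,"dy": 2,"dz": 10,"rx": 0,"ry": 0,"rz": 0,"fingers": 87},{"dx": 0,"dy": 3,"dz": 30,"rx": 0,"ry": 0,"rz": 0,"fingers": 87},{"dx": 0,"dy": 3,"dz": 50,"rx": 0,"ry": 0,"rz": 0,"fingers": 87},{"dx": 0,"dy": 3,"dz": 68,"rx": 0,"ry": 0,"rz": 0,"fingers": 87},{"dx": 0,"dy": 3,"dz": 82,"rx": 0,"ry": 0,"rz": 0,"fingers": 87},{"dx": 0,"dy": 3,"dz": 90,"rx": 0,"ry": 0,"rz": 0,"fingers": 87},{"dx": 0,"dy": 3,"dz": 91,"rx": 0,"ry": 0,"rz": 0,"fingers": 87},{"dx": 0,"dy": 3,"dz": 91,"rx": 0,"ry": 0,"rz": 0,"fingers": 87},{"dx": 0,"dy": 3,"dz": 91,"rx": 0,"ry": 0,"rz": 0,"fingers": 50},{"dx": 0,"dy": 3,"dz": 91,"rx": 0,"ry": 0,"rz": 0,"fingers": 50},{"dx": 0,"dy": 3,"dz": 91,"rx": 0,"ry": 0,"rz": 0,"fingers": 50},{"dx": 0,"dy": 3,"dz": 91,"rx": 0,"ry": 0,"rz": 0,"fingers": 50},{"dx": 0,"dy": 3,"dz": 91,"rx": 0,"ry": 0,"rz": 0,"fingers": 50},{"dx": 0,"dy": 3,"dz": 91,"rx": 0,"ry": 0,"rz": 0,"fingers": 50}]' --squeeze 30

```text
clock: 3.6
tool_pos: [485.0, 38.6, 29.4]
ee_rot: [[-0.059, 0.998, 0.0], [0.998, 0.059, -0.0], [-0.0, 0.0, -1.0]]
force: [-1.2, -0.3, 0.0]
gripper_width: 0.569
finger_force: 0.0
```

```bash
python3 -c "
from h import *
to(580,-385,120,1.2)"
```

```text
to (580, -385, 120, 1.2) d [-428.5   69.8  -90.6] rz 0.43 psi0 1.63 j [ 0.25  0.46 -0.53  2.06  0.36  0.71 -0.45] t 3.6
```

The opening reached 50 with no force, so nothing was gripped. I'll look.

```bash
python3 -c "
from h import *
import cv2
im=manip.capture('scene')[150:270,220:380]
im2=manip.capture('top')[160:280,230:390]
cv2.imwrite('pics/s3.png',cv2.resize(np.hstack([im,im2]),None,fx=2.5,fy=2.5,interpolation=cv2.INTER_CUBIC))
o=manip.get_obs();print(o['gripper_width'],o['finger_force'],o['force'],o['tool_pos'])
"
```

```text
0.570747236895312 0.0 [-0.52239855  1.17737378  0.24012896] [484.97175647  38.62454667  29.34233009]
```

View pics/s3.png

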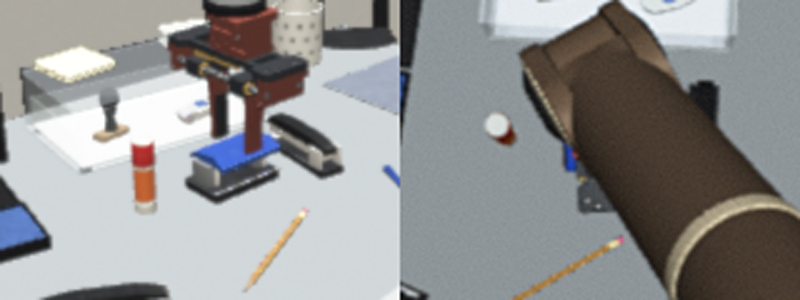

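```bash
python3 -c "
from h import *
o=manip.get_obs();T=o['tool_pos'];y=o['ee_rot'][:,1];x=o['ee_rot'][:,0]
print('obs tip',(220+253/2.5,150+155/2.5))
for dz in(0,10,20,30):
  for hx in(-10,10): print(dz,hx,pix('scene',T-y*27+x*hx+[0,0,dz]).round(1),pix('scene',T-y*40+x*hx+[0,0,dz]).round(1))
"
```

```text
obs tip (321.2, 212.0)
0 -10 [322.7 216.4] [325.7 217.9]
0 10 [317.7 218.5] [320.6 220. ]
10 -10 [322.7 213.4] [325.7 214.9]
10 10 [317.7 215.5] [320.6 217. ]
20 -10 [322.7 210.4] [325.7 211.8]
20 10 [317.7 212.4] [320.6 213.9]
30 -10 [322.7 207.4] [325.7 208.8]
30 10 [317.6 209.4] [320.6 210.8]
```

The tips sit about 15 mm above the shut-finger TCP when open (arc motion), so they are above the lever's edge. I'll open, go lower and close again.

>>> send_rows --increments '[{"dx": 0,"dy": 0,"dz": 0,"rx": 0,"ry": 0,"rz": 0,"fingers": 87},{"dx": 0,"dy": 0,"dz": 0,"rx": 0,"ry": 0,"rz": 0,"fingers": 87},{"dx": 0,"dy": 0,"dz": 0,"rx": 0,"ry": 0,"rz": 0,"fingers": 87},{"dx": 0,"dy": 0,"dz": 0,"rx": 0,"ry": 0,"rz": 0,"fingers": 87},{"dx": 0,"dy": 0,"dz": 4,"rx": 0,"ry": 0,"rz": 0,"fingers": 87},{"dx": 0,"dy": -1,"dz": 9,"rx": 0,"ry": 0,"rz": 0,"fingers": 87},{"dx": 0,"dy": -1,"dz": 14,"rx": 0,"ry": 0,"rz": 0,"fingers": 87},{"dx": 0,"dy": -1,"dz": 14,"rx": 0,"ry": 0,"rz": 0,"fingers": 87},{"dx": 0,"dy": -1,"dz": 14,"rx": 0,"ry": 0,"rz": 0,"fingers": 40},{"dx": 0,"dy": -1,"dz": 14,"rx": 0,"ry": 0,"rz": 0,"fingers": 40},{"dx": 0,"dy": -1,"dz": 14,"rx": 0,"ry": 0,"rz": 0,"fingers": 40},{"dx": 0,"dy": -1,"dz": 14,"rx": 0,"ry": 0,"rz": 0,"fingers": 40},{"dx": 0,"dy": -1,"dz": 14,"rx": 0,"ry": 0,"rz": 0,"fingers": 40},{"dx": 0,"dy": -1,"dz": 14,"rx": 0,"ry": 0,"rz": 0,"fingers": 40}]' --squeeze 30

```text
clock: 5.1
tool_pos: [484.3, 38.6, 15.5]
ee_rot: [[-0.059, 0.998, 0.001], [0.998, 0.059, 0.0], [0.0, 0.001, -1.0]]
force: [0.1, -0.1, 1.4]
gripper_width: 0.692
finger_force: 30.0
```

```bash
python3 -c "
from h import *
to(580,-385,120,1.2);o=manip.get_obs();print(o['gripper_width']*88,o['finger_force'],o['tool_pos'])"
```

```text
to (580, -385, 120, 1.2) d [-428.5   70.7 -104.4] rz 0.43 psi0 1.63 j [ 0.24  0.49 -0.52  2.07  0.38  0.68 -0.47] t 5.1
60.8760766051666 29.99517609947361 [484.25833829  38.55994971  15.51790095]
```

Gripped: the opening is 60.9, matching the lever's 61. Punch home TCP is (484.3, 38.6, 15.5) at ψ 1.63.

>>> send_rows --increments '[{"dx": 0,"dy": 0,"dz": -6,"rx": 0,"ry": 0,"rz": 0,"fingers": 40},{"dx": 0,"dy": 0,"dz": -25,"rx": 0,"ry": 0,"rz": 0,"fingers": 40},{"dx": 0,"dy": 0,"dz": -50,"rx": 0,"ry": 0,"rz": 0,"fingers": 40},{"dx": -8,"dy": 1,"dz": -75,"rx": 0,"ry": 0,"rz": 0,"fingers": 40},{"dx": -24,"dy": 4,"dz": -90,"rx": 0,"ry": 0,"rz": 0,"fingers": 40},{"dx": -48,"dy": 8,"dz": -95,"rx": 0,"ry": 0,"rz": 0,"fingers": 40},{"dx": -80,"dy": 13,"dz": -95,"rx": 0,"ry": 0,"rz": 0,"fingers": 40},{"dx": -114,"dy": 19,"dz": -95,"rx": 0,"ry": 0,"rz": 0,"fingers": 40},{"dx": -148,"dy": 24,"dz": -95,"rx": 0,"ry": 0,"rz": 0,"fingers": 40},{"dx": -182,"dy": 30,"dz": -95,"rx": 0,"ry": 0,"rz": 0,"fingers": 40},{"dx": -216,"dy": 36,"dz": -95,"rx": 0,"ry": 0,"rz": 0,"fingers": 40},{"dx": -250,"dy": 41,"dz": -95,"rx": 0,"ry": 0,"rz": 0,"fingers": 40},{"dx": -284,"dy": 47,"dz": -95,"rx": 0,"ry": 0,"rz": 0,"fingers": 40},{"dx": -318,"dy": 52,"dz": -95,"rx": 0,"ry": 0,"rz": 0,"fingers": 40},{"dx": -352,"dy": 58,"dz": -95,"rx": 0,"ry": 0,"rz": 0,"fingers": 40},{"dx": -382,"dy": 63,"dz": -95,"rx": 0,"ry": 0,"rz": 0,"fingers": 40},{"dx": -406,"dy": 67,"dz": -90,"rx": 0,"ry": 0,"rz": 0,"fingers": 40},{"dx": -421,"dy": 69,"dz": -75,"rx": 0,"ry": 0,"rz": 0,"fingers": 40},{"dx": -428,"dy": 70,"dz": -55,"rx": 0,"ry": 0,"rz": 0,"fingers": 40},{"dx": -428,"dy": 70,"dz": -40,"rx": 0,"ry": 0,"rz": 0,"fingers": 40}]'

```text
clock: 7.1
tool_pos: [577.6, -384.8, 52.7]
ee_rot: [[-0.058, 0.998, -0.003], [0.998, 0.058, 0.001], [0.002, -0.002, -1.0]]
force: [-0.6, -0.1, -4.2]
gripper_width: 0.692
finger_force: 30.0
```

```bash
python3 -c "
from h import *
to(580,-385,19,1.63);o=manip.get_obs();print(o['gripper_width']*88,o['finger_force'],o['tool_pos'])"
```

```text
to (580, -385, 19, 1.63) d [-0.4  2.5 33.7] rz -0.001 psi0 1.629 j [ 0.79  0.71 -0.42  1.52  0.32  0.99  0.33] t 7.1
60.92707915152271 29.9944876099471 [ 577.59882312 -384.81056081   52.70306891]
```

>>> send_rows --increments '[{"dx": 0,"dy": 0,"dz": 10,"rx": 0,"ry": 0,"rz": 0,"fingers": 40},{"dx": 0,"dy": 0,"dz": 20,"rx": 0,"ry": 0,"rz": 0,"fingers": 40},{"dx": 0,"dy": 0,"dz": 28,"rx": 0,"ry": 0,"rz": 0,"fingers": 40},{"dx": 0,"dy": 0,"dz": 33,"rx": 0,"ry": 0,"rz": 0,"fingers": 40},{"dx": 0,"dy": 0,"dz": 35,"rx": 0,"ry": 0,"rz": 0,"fingers": 40},{"dx": 0,"dy": 0,"dz": 35,"rx": 0,"ry": 0,"rz": 0,"fingers": 40},{"dx": 0,"dy": 0,"dz": 35,"rx": 0,"ry": 0,"rz": 0,"fingers": 40}]'

```text
clock: 7.8
tool_pos: [579.5, -384.7, 20.9]
ee_rot: [[-0.059, 0.998, 0.001], [0.998, 0.059, -0.0], [-0.001, 0.001, -1.0]]
force: [-0.5, 0.1, -3.9]
gripper_width: 0.69
finger_force: 30.0
```

>>> send_rows --increments '[{"dx": 0,"dy": 0,"dz": 1.5,"rx": 0,"ry": 0,"rz": 0,"fingers": 40},{"dx": 0,"dy": 0,"dz": 3,"rx": 0,"ry": 0,"rz": 0,"fingers": 40},{"dx": 0,"dy": 0,"dz": 3,"rx": 0,"ry": 0,"rz": 0,"fingers": 40},{"dx": 0,"dy": 0,"dz": 3,"rx": 0,"ry": 0,"rz": 0,"fingers": 87},{"dx": 0,"dy": 0,"dz": 3,"rx": 0,"ry": 0,"rz": 0,"fingers": 87},{"dx": 0,"dy": 0,"dz": 3,"rx": 0,"ry": 0,"rz": 0,"fingers": 87},{"dx": 0,"dy": 0,"dz": 3,"rx": 0,"ry": 0,"rz": 0,"fingers": 87},{"dx": 0,"dy": 0,"dz": -10,"rx": 0,"ry": 0,"rz": 0,"fingers": 87},{"dx": 0,"dy": 0,"dz": -40,"rx": 0,"ry": 0,"rz": 0,"fingers": 87},{"dx": 0,"dy": 0,"dz": -75,"rx": 0,"ry": 0,"rz": 0,"fingers": 87},{"dx": 0,"dy": 0,"dz": -95,"rx": 0,"ry": 0,"rz": 0,"fingers": 87},{"dx": 0,"dy": 0,"dz": -95,"rx": 0,"ry": 0,"rz": 0,"fingers": 87}]'

```text
clock: 9.0
tool_pos: [581.4, -385.5, 120.2]
ee_rot: [[-0.059, 0.998, 0.006], [0.998, 0.059, -0.003], [-0.004, 0.006, -1.0]]
force: [-0.0, 1.3, 0.4]
gripper_width: 0.991
finger_force: 0.0
```

```bash
python3 -c "
from h import *
to(492,-73,90,-0.08);to(492,-73,90,3.06)"
```

```text
to (492, -73, 90, -0.08) d [317.4 -71.   28.6] rz 1.71 psi0 1.63 j [ 0.8   0.64 -0.44  1.47  0.29  1.1   0.36] t 9.0
to (492, -73, 90, 3.06) d [317.4 -71.   28.6] rz -1.43 psi0 1.63 j [ 0.8   0.64 -0.44  1.47  0.29  1.1   0.36] t 9.0
```

>>> send_rows --increments '[{"dx": 8,"dy": -2,"dz": 0,"rx": 0,"ry": 0,"rz": -0.05,"fingers": 50},{"dx": 25,"dy": -6,"dz": 0,"rx": 0,"ry": 0,"rz": -0.15,"fingers": 50},{"dx": 50,"dy": -11,"dz": 0,"rx": 0,"ry": 0,"rz": -0.26,"fingers": 50},{"dx": 80,"dy": -18,"dz": 0,"rx": 0,"ry": 0,"rz": -0.38,"fingers": 50},{"dx": 110,"dy": -25,"dz": 0,"rx": 0,"ry": 0,"rz": -0.5,"fingers": 50},{"dx": 140,"dy": -31,"dz": 0,"rx": 0,"ry": 0,"rz": -0.62,"fingers": 50},{"dx": 170,"dy": -38,"dz": 0,"rx": 0,"ry": 0,"rz": -0.74,"fingers": 50},{"dx": 200,"dy": -45,"dz": 0,"rx": 0,"ry": 0,"rz": -0.86,"fingers": 50},{"dx": 230,"dy": -51,"dz": 0,"rx": 0,"ry": 0,"rz": -0.98,"fingers": 50},{"dx": 260,"dy": -58,"dz": 0,"rx": 0,"ry": 0,"rz": -1.1,"fingers": 50},{"dx": 285,"dy": -64,"dz": 0,"rx": 0,"ry": 0,"rz": -1.22,"fingers": 50},{"dx": 305,"dy": -68,"dz": 5,"rx": 0,"ry": 0,"rz": -1.32,"fingers": 50},{"dx": 315,"dy": -70,"dz": 15,"rx": 0,"ry": 0,"rz": -1.4,"fingers": 50},{"dx": 317,"dy": -71,"dz": 28,"rx": 0,"ry": 0,"rz": -1.43,"fingers": 50},{"dx": 317,"dy": -71,"dz": 28,"rx": 0,"ry": 0,"rz": -1.43,"fingers": 50},{"dx": 317,"dy": -71,"dz": 28,"rx": 0,"ry": 0,"rz": -1.43,"fingers": 50}]'

```text
clock: 10.6
tool_pos: [489.3, -73.0, 86.8]
ee_rot: [[-0.996, 0.084, -0.001], [0.084, 0.996, 0.0], [0.001, 0.0, -1.0]]
force: [0.5, -0.4, 0.4]
gripper_width: 0.567
finger_force: 0.0
```

```bash
python3 -c "
from h import *
import cv2
to(492,-73,12,3.06)
im=manip.capture('scene')[120:270,240:440]
im2=manip.capture('top')[140:290,300:500]
cv2.imwrite('pics/s4.png',cv2.resize(np.hstack([im,im2]),None,fx=2,fy=2,interpolation=cv2.INTER_CUBIC))
"
```

```text
to (492, -73, 12, 3.06) d [-2.8  0.2 74.8] rz -0.003 psi0 3.057 j [ 0.74  0.47 -0.87  1.98  0.46  0.9   1.11] t 10.6
```

View pics/s4.png

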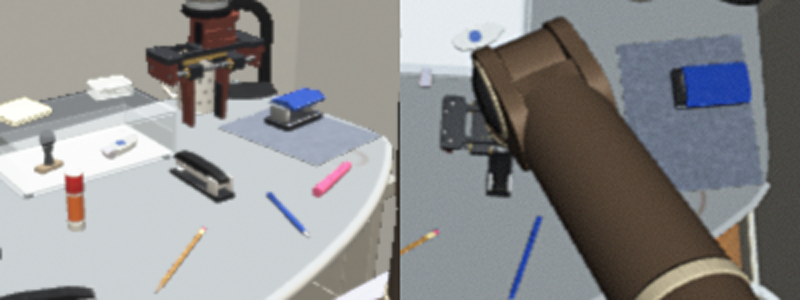

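The punch stands upright on the mat, and the fingers are above the stapler. Descending now.

>>> send_rows --increments '[{"dx": -1,"dy": 0,"dz": 8,"rx": 0,"ry": 0,"rz": 0,"fingers": 50},{"dx": -2,"dy": 0,"dz": 25,"rx": 0,"ry": 0,"rz": 0,"fingers": 50},{"dx": -3,"dy": 0,"dz": 45,"rx": 0,"ry": 0,"rz": 0,"fingers": 50},{"dx": -3,"dy": 0,"dz": 62,"rx": 0,"ry": 0,"rz": 0,"fingers": 50},{"dx": -3,"dy": 0,"dz": 71,"rx": 0,"ry": 0,"rz": 0,"fingers": 50},{"dx": -3,"dy": 0,"dz": 72,"rx": 0,"ry": 0,"rz": 0,"fingers": 50},{"dx": -3,"dy": 0,"dz": 72,"rx": 0,"ry": 0,"rz": 0,"fingers": 50},{"dx": -3,"dy": 0,"dz": 72,"rx": 0,"ry": 0,"rz": 0,"fingers": 5},{"dx": -3,"dy": 0,"dz": 72,"rx": 0,"ry": 0,"rz": 0,"fingers": 5},{"dx": -3,"dy": 0,"dz": 72,"rx": 0,"ry": 0,"rz": 0,"fingers": 5},{"dx": -3,"dy": 0,"dz": 72,"rx": 0,"ry": 0,"rz": 0,"fingers": 5},{"dx": -3,"dy": 0,"dz": 72,"rx": 0,"ry": 0,"rz": 0,"fingers": 5},{"dx": -3,"dy": 0,"dz": 72,"rx": 0,"ry": 0,"rz": 0,"fingers": 5}]'

```text
clock: 12.0
tool_pos: [492.8, -72.4, 15.6]
ee_rot: [[-0.997, 0.082, 0.0], [0.082, 0.997, 0.0], [-0.0, 0.0, -1.0]]
force: [-0.6, -0.5, 3.5]
gripper_width: 0.218
finger_force: 30.0
```

```bash
python3 -c "
from h import *
to(530,-300,15,3.06);o=manip.get_obs();print(o['gripper_width']*88,o['finger_force'],o['tool_pos'])"
```

```text
to (530, -300, 15, 3.06) d [ -55.7 -223.8    0.6] rz -0.0 psi0 3.06 j [ 0.65  0.58 -0.78  2.03  0.58  0.77  1.01] t 12.0
19.19384032740764 30.030336475465447 [492.76146514 -72.43100912  15.58911899]
```

>>> send_rows --increments '[{"dx": 0,"dy": 0,"dz": -6,"rx": 0,"ry": 0,"rz": 0,"fingers": 5},{"dx": 0,"dy": 0,"dz": -22,"rx": 0,"ry": 0,"rz": 0,"fingers": 5},{"dx": 0,"dy": -2,"dz": -44,"rx": 0,"ry": 0,"rz": 0,"fingers": 5},{"dx": -3,"dy": -12,"dz": -60,"rx": 0,"ry": 0,"rz": 0,"fingers": 5},{"dx": -8,"dy": -32,"dz": -70,"rx": 0,"ry": 0,"rz": 0,"fingers": 5},{"dx": -15,"dy": -60,"dz": -70,"rx": 0,"ry": 0,"rz": 0,"fingers": 5},{"dx": -23,"dy": -92,"dz": -70,"rx": 0,"ry": 0,"rz": 0,"fingers": 5},{"dx": -31,"dy": -124,"dz": -70,"rx": 0,"ry": 0,"rz": 0,"fingers": 5},{"dx": -39,"dy": -156,"dz": -70,"rx": 0,"ry": 0,"rz": 0,"fingers": 5},{"dx": -46,"dy": -184,"dz": -68,"rx": 0,"ry": 0,"rz": 0,"fingers": 5},{"dx": -52,"dy": -208,"dz": -60,"rx": 0,"ry": 0,"rz": 0,"fingers": 5},{"dx": -55,"dy": -220,"dz": -46,"rx": 0,"ry": 0,"rz": 0,"fingers": 5},{"dx": -56,"dy": -224,"dz": -30,"rx": 0,"ry": 0,"rz": 0,"fingers": 5},{"dx": -56,"dy": -224,"dz": -15,"rx": 0,"ry": 0,"rz": 0,"fingers": 5},{"dx": -56,"dy": -224,"dz": -6,"rx": 0,"ry": 0,"rz": 0,"fingers": 5},{"dx": -56,"dy": -224,"dz": -4,"rx": 0,"ry": 0,"rz": 0,"fingers": 5},{"dx": -56,"dy": -224,"dz": -4,"rx": 0,"ry": 0,"rz": 0,"fingers": 5}]'

```text
clock: 13.7
tool_pos: [530.1, -299.2, 19.1]
ee_rot: [[-0.997, 0.08, -0.0], [0.08, 0.997, 0.001], [0.0, 0.001, -1.0]]
force: [-0.4, 0.4, -1.6]
gripper_width: 0.217
finger_force: 29.9
```

```bash
python3 -c "
from h import *
to(530,-300,18,3.06)"
```

```text
to (530, -300, 18, 3.06) d [ 0.1 -0.9  1.1] rz 0.001 psi0 3.061 j [ 0.95  0.71 -0.74  1.76  0.59  0.91  1.45] t 13.7
```

>>> send_rows --increments '[{"dx": 0,"dy": 0,"dz": 1,"rx": 0,"ry": 0,"rz": 0,"fingers": 5},{"dx": 0,"dy": 0,"dz": 1,"rx": 0,"ry": 0,"rz": 0,"fingers": 5},{"dx": 0,"dy": 0,"dz": 1,"rx": 0,"ry": 0,"rz": 0,"fingers": 50},{"dx": 0,"dy": 0,"dz": 1,"rx": 0,"ry": 0,"rz": 0,"fingers": 50},{"dx": 0,"dy": 0,"dz": 1,"rx": 0,"ry": 0,"rz": 0,"fingers": 50},{"dx": 0,"dy": 0,"dz": 1,"rx": 0,"ry": 0,"rz": 0,"fingers": 50},{"dx": 0,"dy": 0,"dz": -15,"rx": 0,"ry": 0,"rz": 0,"fingers": 50},{"dx": 0,"dy": 0,"dz": -50,"rx": 0,"ry": 0,"rz": 0,"fingers": 50},{"dx": 0,"dy": 0,"dz": -90,"rx": 0,"ry": 0,"rz": 0,"fingers": 50},{"dx": 0,"dy": 0,"dz": -120,"rx": 0,"ry": 0,"rz": 0,"fingers": 50},{"dx": 0,"dy": 0,"dz": -125,"rx": 0,"ry": 0,"rz": 0,"fingers": 50},{"dx": 0,"dy": 0,"dz": -125,"rx": 0,"ry": 0,"rz": 0,"fingers": 50}]'

```text
clock: 14.9
tool_pos: [530.7, -300.7, 146.2]
ee_rot: [[-0.997, 0.082, 0.002], [0.082, 0.997, -0.002], [-0.002, -0.002, -1.0]]
force: [-0.8, -0.3, -0.2]
gripper_width: 0.569
finger_force: 0.0
```

```bash
python3 -c "
from h import *
to(498,159,140,3.06)"
```

```text
to (498, 159, 140, 3.06) d [ 70.2 455.5   5.3] rz -0.0 psi0 3.06 j [ 1.01  0.57 -0.83  1.66  0.46  1.12  1.55] t 14.9
```

>>> send_rows --increments '[{"dx": 1,"dy": 9,"dz": 0,"rx": 0,"ry": 0,"rz": 0,"fingers": 55},{"dx": 4,"dy": 27,"dz": 0,"rx": 0,"ry": 0,"rz": 0,"fingers": 55},{"dx": 9,"dy": 56,"dz": 0,"rx": 0,"ry": 0,"rz": 0,"fingers": 55},{"dx": 14,"dy": 92,"dz": 0,"rx": 0,"ry": 0,"rz": 0,"fingers": 55},{"dx": 20,"dy": 130,"dz": 0,"rx": 0,"ry": 0,"rz": 0,"fingers": 55},{"dx": 26,"dy": 168,"dz": 0,"rx": 0,"ry": 0,"rz": 0,"fingers": 55},{"dx": 32,"dy": 206,"dz": 0,"rx": 0,"ry": 0,"rz": 0,"fingers": 55},{"dx": 38,"dy": 244,"dz": 0,"rx": 0,"ry": 0,"rz": 0,"fingers": 55},{"dx": 44,"dy": 282,"dz": 0,"rx": 0,"ry": 0,"rz": 0,"fingers": 55},{"dx": 50,"dy": 320,"dz": 0,"rx": 0,"ry": 0,"rz": 0,"fingers": 55},{"dx": 56,"dy": 358,"dz": 0,"rx": 0,"ry": 0,"rz": 0,"fingers": 55},{"dx": 61,"dy": 394,"dz": 0,"rx": 0,"ry": 0,"rz": 0,"fingers": 55},{"dx": 66,"dy": 425,"dz": 1,"rx": 0,"ry": 0,"rz": 0,"fingers": 55},{"dx": 69,"dy": 445,"dz": 3,"rx": 0,"ry": 0,"rz": 0,"fingers": 55},{"dx": 70,"dy": 455,"dz": 5,"rx": 0,"ry": 0,"rz": 0,"fingers": 55},{"dx": 70,"dy": 455,"dz": 5,"rx": 0,"ry": 0,"rz": 0,"fingers": 55},{"dx": 70,"dy": 455,"dz": 5,"rx": 0,"ry": 0,"rz": 0,"fingers": 55}]'

```text
clock: 16.6
tool_pos: [496.9, 158.1, 138.8]
ee_rot: [[-0.997, 0.082, -0.001], [0.082, 0.997, -0.001], [0.001, -0.001, -1.0]]
force: [-0.1, -0.9, 0.7]
gripper_width: 0.628
finger_force: 0.0
```

```bash
python3 -c "
from h import *
to(498,159,40,3.06)"
```

```text
to (498, 159, 40, 3.06) d [-1.1  1.1 98.8] rz -0.0 psi0 3.06 j [ 0.32  0.46 -0.93  1.87  0.42  1.03  0.7 ] t 16.6
```

>>> send_rows --increments '[{"dx": -1,"dy": 1,"dz": 8,"rx": 0,"ry": 0,"rz": 0,"fingers": 55},{"dx": -1,"dy": 1,"dz": 28,"rx": 0,"ry": 0,"rz": 0,"fingers": 55},{"dx": -1,"dy": 1,"dz": 53,"rx": 0,"ry": 0,"rz": 0,"fingers": 55},{"dx": -1,"dy": 1,"dz": 78,"rx": 0,"ry": 0,"rz": 0,"fingers": 55},{"dx": -1,"dy": 1,"dz": 94,"rx": 0,"ry": 0,"rz": 0,"fingers": 55},{"dx": -1,"dy": 1,"dz": 99,"rx": 0,"ry": 0,"rz": 0,"fingers": 55},{"dx": -1,"dy": 1,"dz": 99,"rx": 0,"ry": 0,"rz": 0,"fingers": 55},{"dx": -1,"dy": 1,"dz": 99,"rx": 0,"ry": 0,"rz": 0,"fingers": 40},{"dx": -1,"dy": 1,"dz": 99,"rx": 0,"ry": 0,"rz": 0,"fingers": 33},{"dx": -1,"dy": 1,"dz": 99,"rx": 0,"ry": 0,"rz": 0,"fingers": 26},{"dx": -1,"dy": 1,"dz": 99,"rx": 0,"ry": 0,"rz": 0,"fingers": 15},{"dx": -1,"dy": 1,"dz": 99,"rx": 0,"ry": 0,"rz": 0,"fingers": 15},{"dx": -1,"dy": 1,"dz": 99,"rx": 0,"ry": 0,"rz": 0,"fingers": 15},{"dx": -1,"dy": 1,"dz": 99,"rx": 0,"ry": 0,"rz": 0,"fingers": 15}]' --squeeze 12

```text
clock: 18.0
tool_pos: [498.9, 159.8, 40.8]
ee_rot: [[-0.997, 0.082, 0.001], [0.082, 0.997, -0.0], [-0.001, 0.0, -1.0]]
force: [-0.3, -0.7, 5.7]
gripper_width: 0.298
finger_force: 12.0
```

```bash
python3 -c "
from h import *
to(470,-390,43,3.06);o=manip.get_obs();print(o['gripper_width']*88,o['finger_force'],o['tool_pos'])"
```

```text
to (470, -390, 43, 3.06) d [ -16.1 -550.3   -2.2] rz -0.0 psi0 3.06 j [ 0.22  0.58 -0.83  1.95  0.57  0.85  0.58] t 18.0
26.223937125938242 12.000385969877243 [498.90977687 159.80820837  40.80322721]
```

>>> send_rows --increments '[{"dx": 0,"dy": 0,"dz": -6,"rx": 0,"ry": 0,"rz": 0,"fingers": 15},{"dx": 0,"dy": -2,"dz": -24,"rx": 0,"ry": 0,"rz": 0,"fingers": 15},{"dx": 0,"dy": -12,"dz": -50,"rx": 0,"ry": 0,"rz": 0,"fingers": 15},{"dx": -1,"dy": -32,"dz": -72,"rx": 0,"ry": 0,"rz": 0,"fingers": 15},{"dx": -2,"dy": -62,"dz": -84,"rx": 0,"ry": 0,"rz": 0,"fingers": 15},{"dx": -3,"dy": -98,"dz": -88,"rx": 0,"ry": 0,"rz": 0,"fingers": 15},{"dx": -4,"dy": -136,"dz": -88,"rx": 0,"ry": 0,"rz": 0,"fingers": 15},{"dx": -5,"dy": -174,"dz": -88,"rx": 0,"ry": 0,"rz": 0,"fingers": 15},{"dx": -6,"dy": -212,"dz": -88,"rx": 0,"ry": 0,"rz": 0,"fingers": 15},{"dx": -7,"dy": -250,"dz": -88,"rx": 0,"ry": 0,"rz": 0,"fingers": 15},{"dx": -8,"dy": -288,"dz": -88,"rx": 0,"ry": 0,"rz": 0,"fingers": 15},{"dx": -9,"dy": -326,"dz": -88,"rx": 0,"ry": 0,"rz": 0,"fingers": 15},{"dx": -11,"dy": -364,"dz": -88,"rx": 0,"ry": 0,"rz": 0,"fingers": 15},{"dx": -12,"dy": -402,"dz": -88,"rx": 0,"ry": 0,"rz": 0,"fingers": 15},{"dx": -13,"dy": -440,"dz": -88,"rx": 0,"ry": 0,"rz": 0,"fingers": 15},{"dx": -14,"dy": -478,"dz": -88,"rx": 0,"ry": 0,"rz": 0,"fingers": 15},{"dx": -15,"dy": -512,"dz": -86,"rx": 0,"ry": 0,"rz": 0,"fingers": 15},{"dx": -16,"dy": -536,"dz": -78,"rx": 0,"ry": 0,"rz": 0,"fingers": 15},{"dx": -16,"dy": -547,"dz": -62,"rx": 0,"ry": 0,"rz": 0,"fingers": 15},{"dx": -16,"dy": -550,"dz": -45,"rx": 0,"ry": 0,"rz": 0,"fingers": 15}]'

```text
clock: 20.0
tool_pos: [469.2, -390.0, 83.7]
ee_rot: [[-0.997, 0.083, -0.0], [0.083, 0.997, 0.001], [0.0, 0.001, -1.0]]
force: [-0.6, 0.1, -0.7]
gripper_width: 0.297
finger_force: 12.0
```

```bash
python3 -c "
from h import *
to(470,-390,44,3.06);o=manip.get_obs();print(o['gripper_width']*88,o['finger_force'],o['tool_pos'])"
```

```text
to (470, -390, 44, 3.06) d [-0.8  0.  39.7] rz -0.001 psi0 3.059 j [ 1.16  0.63 -0.78  1.71  0.51  1.01  1.68] t 20.0
26.166130508746182 11.999506205320358 [ 469.20182592 -389.99438039   83.6659677 ]
```

>>> send_rows --increments '[{"dx": 0,"dy": 0,"dz": 10,"rx": 0,"ry": 0,"rz": 0,"fingers": 15},{"dx": 0,"dy": 0,"dz": 24,"rx": 0,"ry": 0,"rz": 0,"fingers": 15},{"dx": 0,"dy": 0,"dz": 34,"rx": 0,"ry": 0,"rz": 0,"fingers": 15},{"dx": 0,"dy": 0,"dz": 39,"rx": 0,"ry": 0,"rz": 0,"fingers": 15},{"dx": 0,"dy": 0,"dz": 41,"rx": 0,"ry": 0,"rz": 0,"fingers": 15},{"dx": 0,"dy": 0,"dz": 41,"rx": 0,"ry": 0,"rz": 0,"fingers": 15},{"dx": 0,"dy": 0,"dz": 41,"rx": 0,"ry": 0,"rz": 0,"fingers": 15}]'

```text
clock: 20.7
tool_pos: [469.9, -389.9, 44.9]
ee_rot: [[-0.997, 0.082, 0.001], [0.082, 0.997, -0.001], [-0.001, -0.001, -1.0]]
force: [-0.7, -0.9, -0.5]
gripper_width: 0.299
finger_force: 12.0
```

>>> send_rows --increments '[{"dx": 0,"dy": 0,"dz": 1,"rx": 0,"ry": 0,"rz": 0,"fingers": 15},{"dx": 0,"dy": 0,"dz": 1.2,"rx": 0,"ry": 0,"rz": 0,"fingers": 15},{"dx": 0,"dy": 0,"dz": 1.2,"rx": 0,"ry": 0,"rz": 0,"fingers": 30},{"dx": 0,"dy": 0,"dz": 1.2,"rx": 0,"ry": 0,"rz": 0,"fingers": 40},{"dx": 0,"dy": 0,"dz": 1.2,"rx": 0,"ry": 0,"rz": 0,"fingers": 55},{"dx": 0,"dy": 0,"dz": 1.2,"rx": 0,"ry": 0,"rz": 0,"fingers": 55},{"dx": 0,"dy": 0,"dz": 1.2,"rx": 0,"ry": 0,"rz": 0,"fingers": 55},{"dx": 0,"dy": 0,"dz": -15,"rx": 0,"ry": 0,"rz": 0,"fingers": 55},{"dx": 0,"dy": 0,"dz": -50,"rx": 0,"ry": 0,"rz": 0,"fingers": 55},{"dx": 0,"dy": 0,"dz": -85,"rx": 0,"ry": 0,"rz": 0,"fingers": 55},{"dx": 0,"dy": 0,"dz": -105,"rx": 0,"ry": 0,"rz": 0,"fingers": 55},{"dx": 0,"dy": 0,"dz": -105,"rx": 0,"ry": 0,"rz": 0,"fingers": 55}]'

```text
clock: 21.9
tool_pos: [471.5, -390.5, 153.9]
ee_rot: [[-0.997, 0.082, 0.005], [0.082, 0.997, -0.004], [-0.005, -0.004, -1.0]]
force: [0.3, 0.3, 0.1]
gripper_width: 0.627
finger_force: 0.0
```

```bash
python3 -c "
from h import *
import cv2
to(592,36,140,3.07)
im=manip.capture('scene')[120:270,240:440]
im2=manip.capture('top')[140:290,300:500]
cv2.imwrite('pics/s5.png',cv2.resize(np.hstack([im,im2]),None,fx=2,fy=2,interpolation=cv2.INTER_CUBIC))
"
```

```text
to (592, 36, 140, 3.07) d [-85.2 435.   12.8] rz -0.01 psi0 3.06 j [ 1.19  0.56 -0.83  1.65  0.45  1.13  1.73] t 21.9
```

View pics/s5.png

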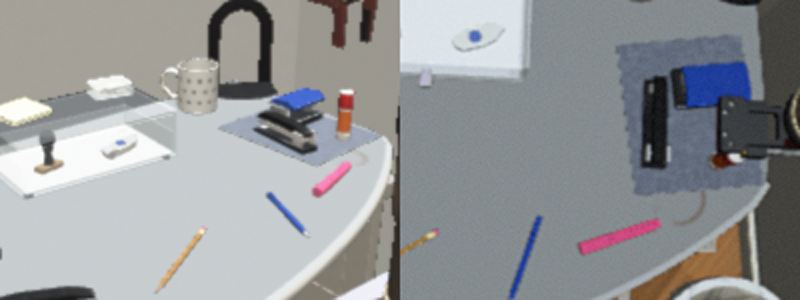

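All three stand upright on the mat. Next is the knob.

>>> send_rows --increments '[{"dx": -2,"dy": 9,"dz": 0,"rx": 0,"ry": 0,"rz": 0,"fingers": 45},{"dx": -5,"dy": 27,"dz": 0,"rx": 0,"ry": 0,"rz": 0,"fingers": 45},{"dx": -11,"dy": 55,"dz": 0,"rx": 0,"ry": 0,"rz": 0,"fingers": 45},{"dx": -18,"dy": 90,"dz": 0,"rx": 0,"ry": 0,"rz": 0,"fingers": 45},{"dx": -25,"dy": 128,"dz": 0,"rx": 0,"ry": 0,"rz": 0,"fingers": 45},{"dx": -33,"dy": 166,"dz": 0,"rx": 0,"ry": 0,"rz": 0,"fingers": 45},{"dx": -40,"dy": 204,"dz": 0,"rx": 0,"ry": 0,"rz": 0,"fingers": 45},{"dx": -47,"dy": 242,"dz": 0,"rx": 0,"ry": 0,"rz": 0,"fingers": 45},{"dx": -55,"dy": 280,"dz": 0,"rx": 0,"ry": 0,"rz": 0,"fingers": 45},{"dx": -62,"dy": 318,"dz": 0,"rx": 0,"ry": 0,"rz": 0,"fingers": 45},{"dx": -70,"dy": 356,"dz": 0,"rx": 0,"ry": 0,"rz": 0,"fingers": 45},{"dx": -77,"dy": 392,"dz": 0,"rx": 0,"ry": 0,"rz": 0,"fingers": 45},{"dx": -82,"dy": 418,"dz": 3,"rx": 0,"ry": 0,"rz": -0.01,"fingers": 45},{"dx": -84,"dy": 431,"dz": 8,"rx": 0,"ry": 0,"rz": -0.01,"fingers": 45},{"dx": -85,"dy": 435,"dz": 13,"rx": 0,"ry": 0,"rz": -0.01,"fingers": 45},{"dx": -85,"dy": 435,"dz": 13,"rx": 0,"ry": 0,"rz": -0.01,"fingers": 45},{"dx": -85,"dy": 435,"dz": 13,"rx": 0,"ry": 0,"rz": -0.01,"fingers": 45}]'

```text
clock: 23.7
tool_pos: [589.3, 35.3, 135.8]
ee_rot: [[-0.997, 0.073, -0.001], [0.073, 0.997, -0.001], [0.001, -0.001, -1.0]]
force: [0.6, -0.4, -0.1]
gripper_width: 0.507
finger_force: 0.0
```

```bash
python3 -c "
from h import *
to(591,36,32,3.07)"
```

```text
to (591, 36, 32, 3.07) d [ -1.7   1.  103.8] rz -0.002 psi0 3.068 j [ 0.47  0.56 -0.86  1.71  0.47  1.09  0.96] t 23.7
```

>>> send_rows --increments '[{"dx": 1,"dy": 0,"dz": 8,"rx": 0,"ry": 0,"rz": 0,"fingers": 45},{"dx": 2,"dy": 0,"dz": 28,"rx": 0,"ry": 0,"rz": 0,"fingers": 45},{"dx": 2,"dy": 0,"dz": 53,"rx": 0,"ry": 0,"rz": 0,"fingers": 45},{"dx": 2,"dy": 0,"dz": 78,"rx": 0,"ry": 0,"rz": 0,"fingers": 45},{"dx": 2,"dy": 0,"dz": 96,"rx": 0,"ry": 0,"rz": 0,"fingers": 45},{"dx": 2,"dy": 0,"dz": 103,"rx": 0,"ry": 0,"rz": 0,"fingers": 45},{"dx": 2,"dy": 0,"dz": 103,"rx": 0,"ry": 0,"rz": 0,"fingers": 45},{"dx": 2,"dy": 0,"dz": 103,"rx": 0,"ry": 0,"rz": 0,"fingers": 30},{"dx": 2,"dy": 0,"dz": 103,"rx": 0,"ry": 0,"rz": 0,"fingers": 22},{"dx": 2,"dy": 0,"dz": 103,"rx": 0,"ry": 0,"rz": 0,"fingers": 8},{"dx": 2,"dy": 0,"dz": 103,"rx": 0,"ry": 0,"rz": 0,"fingers": 8},{"dx": 2,"dy": 0,"dz": 103,"rx": 0,"ry": 0,"rz": 0,"fingers": 8},{"dx": 2,"dy": 0,"dz": 103,"rx": 0,"ry": 0,"rz": 0,"fingers": 8}]' --squeeze 12

```text
clock: 25.0
tool_pos: [588.2, 37.5, 34.2]
ee_rot: [[-0.997, 0.071, 0.001], [0.071, 0.997, 0.0], [-0.001, 0.0, -1.0]]
force: [-1.8, -0.3, 6.2]
gripper_width: 0.123
finger_force: 10.2
```

```bash
python3 -c "
from h import *
to(591,36,32,3.07);o=manip.get_obs();print(o['gripper_width']*88,o['finger_force'],o['force'],o['tool_pos'])"
```

```text
to (591, 36, 32, 3.07) d [-2.9 -1.3  2.2] rz 0.0 psi0 3.07 j [ 0.41  0.68 -0.78  1.8   0.59  0.92  0.86] t 25.0
10.78964152335316 10.234624296426773 [-1.78060003 -0.32117936  6.2191736 ] [588.23563923  37.46404428  34.16744528]
```

The pinch is high on the round knob (opening 10.8, upward force). The effective pads sit higher than nominal, so I'll open and go 12 mm lower.

>>> send_rows --increments '[{"dx": 0,"dy": 0,"dz": 0,"rx": 0,"ry": 0,"rz": 0,"fingers": 45},{"dx": 0,"dy": 0,"dz": 0,"rx": 0,"ry": 0,"rz": 0,"fingers": 45},{"dx": 0,"dy": 0,"dz": 0,"rx": 0,"ry": 0,"rz": 0,"fingers": 45},{"dx": 0,"dy": 1,"dz": 5,"rx": 0,"ry": 0,"rz": 0,"fingers": 45},{"dx": 0,"dy": 1,"dz": 11,"rx": 0,"ry": 0,"rz": 0,"fingers": 45},{"dx": 0,"dy": 1,"dz": 13,"rx": 0,"ry": 0,"rz": 0,"fingers": 45},{"dx": 0,"dy": 1,"dz": 13,"rx": 0,"ry": 0,"rz": 0,"fingers": 45},{"dx": 0,"dy": 1,"dz": 13,"rx": 0,"ry": 0,"rz": 0,"fingers": 30},{"dx": 0,"dy": 1,"dz": 13,"rx": 0,"ry": 0,"rz": 0,"fingers": 22},{"dx": 0,"dy": 1,"dz": 13,"rx": 0,"ry": 0,"rz": 0,"fingers": 8},{"dx": 0,"dy": 1,"dz": 13,"rx": 0,"ry": 0,"rz": 0,"fingers": 8},{"dx": 0,"dy": 1,"dz": 13,"rx": 0,"ry": 0,"rz": 0,"fingers": 8},{"dx": 0,"dy": 1,"dz": 13,"rx": 0,"ry": 0,"rz": 0,"fingers": 8}]' --squeeze 12

```text
clock: 26.3
tool_pos: [587.9, 37.5, 20.5]
ee_rot: [[-0.997, 0.072, 0.0], [0.072, 0.997, -0.001], [-0.0, -0.001, -1.0]]
force: [-0.9, -2.5, 2.5]
gripper_width: 0.2
finger_force: 12.0
```

```bash
python3 -c "
from h import *
to(588.2-122*.9974,37.5+122*.072,22,3.07);o=manip.get_obs();print(o['gripper_width']*88,o['finger_force'],o['force'],o['tool_pos'])"
```

```text
to (466.51720000000006, 46.284, 22, 3.07) d [121.7   0.   -1.6] rz -0.001 psi0 3.069 j [ 0.4   0.69 -0.77  1.81  0.61  0.9   0.85] t 26.3
17.569526984218307 12.000023871660233 [-0.8649137  -2.47293287  2.45402446] [587.92842315  37.45983642  20.45999848]
```

Now gripped at 17.6. Pulling gently.

>>> send_rows --increments '[{"dx": 1,"dy": 0,"dz": 0,"rx": 0,"ry": 0,"rz": 0,"fingers": 8},{"dx": 3,"dy": 0,"dz": 0,"rx": 0,"ry": 0,"rz": 0,"fingers": 8},{"dx": 7,"dy": 0,"dz": 0,"rx": 0,"ry": 0,"rz": 0,"fingers": 8},{"dx": 12,"dy": 0,"dz": 0,"rx": 0,"ry": 0,"rz": 0,"fingers": 8},{"dx": 19,"dy": 0,"dz": 0,"rx": 0,"ry": 0,"rz": 0,"fingers": 8},{"dx": 27,"dy": 0,"dz": 0,"rx": 0,"ry": 0,"rz": 0,"fingers": 8},{"dx": 35,"dy": 0,"dz": 0,"rx": 0,"ry": 0,"rz": 0,"fingers": 8},{"dx": 43,"dy": 0,"dz": 0,"rx": 0,"ry": 0,"rz": 0,"fingers": 8},{"dx": 51,"dy": 0,"dz": 0,"rx": 0,"ry": 0,"rz": 0,"fingers": 8},{"dx": 59,"dy": 0,"dz": 0,"rx": 0,"ry": 0,"rz": 0,"fingers": 8},{"dx": 67,"dy": 0,"dz": 0,"rx": 0,"ry": 0,"rz": 0,"fingers": 8},{"dx": 75,"dy": 0,"dz": 0,"rx": 0,"ry": 0,"rz": 0,"fingers": 8},{"dx": 83,"dy": 0,"dz": 0,"rx": 0,"ry": 0,"rz": 0,"fingers": 8},{"dx": 91,"dy": 0,"dz": 0,"rx": 0,"ry": 0,"rz": 0,"fingers": 8},{"dx": 99,"dy": 0,"dz": 0,"rx": 0,"ry": 0,"rz": 0,"fingers": 8},{"dx": 107,"dy": 0,"dz": 0,"rx": 0,"ry": 0,"rz": 0,"fingers": 8},{"dx": 114,"dy": 0,"dz": 0,"rx": 0,"ry": 0,"rz": 0,"fingers": 8},{"dx": 119,"dy": 0,"dz": 0,"rx": 0,"ry": 0,"rz": 0,"fingers": 8},{"dx": 122,"dy": 0,"dz": 0,"rx": 0,"ry": 0,"rz": 0,"fingers": 8},{"dx": 123,"dy": 0,"dz": 0,"rx": 0,"ry": 0,"rz": 0,"fingers": 8}]'

```text
clock: 28.3
tool_pos: [464.2, 46.6, 20.4]
ee_rot: [[-0.997, 0.072, -0.0], [0.072, 0.997, -0.001], [0.0, -0.001, -1.0]]
force: [0.7, -5.2, 5.0]
gripper_width: 0.201
finger_force: 12.0
```

>>> send_rows --increments '[{"dx": 0,"dy": 0,"dz": 0,"rx": 0,"ry": 0,"rz": 0,"fingers": 8},{"dx": 0,"dy": 0,"dz": 0,"rx": 0,"ry": 0,"rz": 0,"fingers": 45},{"dx": 0,"dy": 0,"dz": 0,"rx": 0,"ry": 0,"rz": 0,"fingers": 45},{"dx": 0,"dy": 0,"dz": 0,"rx": 0,"ry": 0,"rz": 0,"fingers": 45},{"dx": 0,"dy": 0,"dz": 0,"rx": 0,"ry": 0,"rz": 0,"fingers": 45},{"dx": 0,"dy": 0,"dz": -15,"rx": 0,"ry": 0,"rz": 0,"fingers": 45},{"dx": 0,"dy": 0,"dz": -45,"rx": 0,"ry": 0,"rz": 0,"fingers": 45},{"dx": 0,"dy": 0,"dz": -80,"rx": 0,"ry": 0,"rz": 0,"fingers": 45},{"dx": 0,"dy": 0,"dz": -110,"rx": 0,"ry": 0,"rz": 0,"fingers": 50},{"dx": 0,"dy": 0,"dz": -120,"rx": 0,"ry": 0,"rz": 0,"fingers": 50},{"dx": 0,"dy": 0,"dz": -120,"rx": 0,"ry": 0,"rz": 0,"fingers": 50}]'

```text
clock: 29.4
tool_pos: [466.0, 46.8, 141.3]
ee_rot: [[-0.997, 0.072, 0.003], [0.072, 0.997, -0.0], [-0.003, -0.0, -1.0]]
force: [0.6, -0.3, -0.7]
gripper_width: 0.572
finger_force: 0.0
```

```bash
python3 -c "
from h import *
import cv2
to(552,106,140,3.07)
im=manip.capture('scene')[150:270,170:370]
im2=manip.capture('top')[100:250,180:380]
cv2.imwrite('pics/s6.png',np.vstack([cv2.resize(im,None,fx=2.5,fy=2.5,interpolation=cv2.INTER_CUBIC)[:,:500],cv2.resize(im2,None,fx=2,fy=2,interpolation=cv2.INTER_CUBIC)[:300,:400].copy() if 0 else cv2.copyMakeBorder(cv2.resize(im2,None,fx=2,fy=2,interpolation=cv2.INTER_CUBIC),0,0,0,100,cv2.BORDER_CONSTANT)]))
"
```

```text
to (552, 106, 140, 3.07) d [-81.5  65.2   1.5] rz -0.001 psi0 3.069 j [ 0.61  0.36 -0.98  1.99  0.36  0.98  0.95] t 29.4
```

View pics/s6.png

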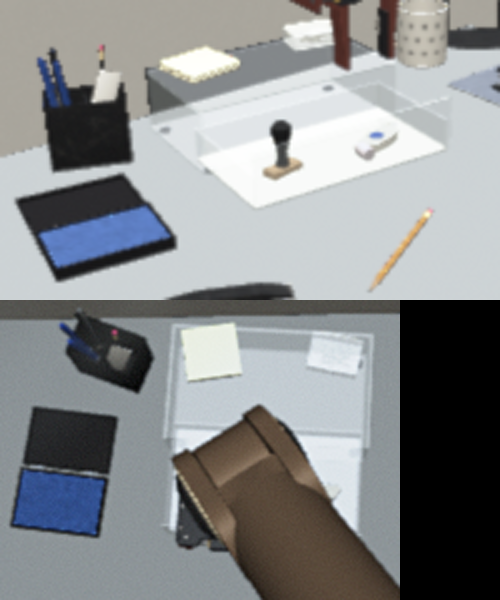

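The drawer is open and the stamp is upright in it; in the scene crop its head is at (281,130) and its foot at (283,166).

```bash
python3 -c "
from h import *
f=lambda x,y:(170+(x+.5)/2.5-.5,150+(y+.5)/2.5-.5)
print(ray('scene',f(281,130),72),ray('scene',f(283,168),18), pix('scene',[552,107,72]),f(281,130))
g=lambda x,y:(180+(x+.5)/2-.5,100+(y+.5)/2-.5)
print([ray('top',g(*p),17).round(1) for p in[(22,468-300),(107,478-300),(98,535-300),(12,525-300)]])
"
```

```text
[543.96259969 113.11640191  72.        ] [549.43611018 109.30948528  18.        ] [282.32130238 200.27769324] (282.1, 201.7)
[array([592.7, 397.5,  17. ]), array([575.4, 271. ,  17. ]), array([490.3, 282.7,  17. ]), array([507.3, 409.2,  17. ])]
```

>>> send_rows --increments '[{"dx": -8,"dy": 6,"dz": 0,"rx": 0,"ry": 0,"rz": 0,"fingers": 50},{"dx": -25,"dy": 20,"dz": 0,"rx": 0,"ry": 0,"rz": 0,"fingers": 50},{"dx": -45,"dy": 37,"dz": 0,"rx": 0,"ry": 0,"rz": 0,"fingers": 50},{"dx": -64,"dy": 53,"dz": 0,"rx": 0,"ry": 0,"rz": 0,"fingers": 50},{"dx": -76,"dy": 63,"dz": 5,"rx": 0,"ry": 0,"rz": 0,"fingers": 50},{"dx": -80,"dy": 66,"dz": 15,"rx": 0,"ry": 0,"rz": 0,"fingers": 50},{"dx": -80,"dy": 66,"dz": 35,"rx": 0,"ry": 0,"rz": 0,"fingers": 50},{"dx": -80,"dy": 66,"dz": 58,"rx": 0,"ry": 0,"rz": 0,"fingers": 50},{"dx": -80,"dy": 66,"dz": 80,"rx": 0,"ry": 0,"rz": 0,"fingers": 50},{"dx": -80,"dy": 66,"dz": 98,"rx": 0,"ry": 0,"rz": 0,"fingers": 50},{"dx": -80,"dy": 66,"dz": 108,"rx": 0,"ry": 0,"rz": 0,"fingers": 50},{"dx": -80,"dy": 66,"dz": 110,"rx": 0,"ry": 0,"rz": 0,"fingers": 50},{"dx": -80,"dy": 66,"dz": 110,"rx": 0,"ry": 0,"rz": 0,"fingers": 50},{"dx": -80,"dy": 66,"dz": 110,"rx": 0,"ry": 0,"rz": 0,"fingers": 40},{"dx": -80,"dy": 66,"dz": 110,"rx": 0,"ry": 0,"rz": 0,"fingers": 33},{"dx": -80,"dy": 66,"dz": 110,"rx": 0,"ry": 0,"rz": 0,"fingers": 26},{"dx": -80,"dy": 66,"dz": 110,"rx": 0,"ry": 0,"rz": 0,"fingers": 15},{"dx": -80,"dy": 66,"dz": 110,"rx": 0,"ry": 0,"rz": 0,"fingers": 15},{"dx": -80,"dy": 66,"dz": 110,"rx": 0,"ry": 0,"rz": 0,"fingers": 15},{"dx": -80,"dy": 66,"dz": 110,"rx": 0,"ry": 0,"rz": 0,"fingers": 15}]' --squeeze 12

```text
clock: 31.5
tool_pos: [550.0, 107.1, 30.7]
ee_rot: [[-0.997, 0.072, 0.001], [0.072, 0.997, 0.0], [-0.001, 0.0, -1.0]]
force: [-0.4, 0.7, 4.0]
gripper_width: 0.274
finger_force: 12.0
```

```bash
python3 -c "
from h import *
to(542,341,120,3.07);o=manip.get_obs();print(o['gripper_width']*88,o['finger_force'],o['force'],o['tool_pos'])"
```

```text
to (542, 341, 120, 3.07) d [ 24.7 232.7 -89.3] rz -0.0 psi0 3.07 j [ 0.31  0.65 -0.81  1.87  0.6   0.88  0.71] t 31.5
24.14314193836991 12.00031357872092 [-0.43782279  0.74431158  4.031541  ] [550.00292944 107.11480857  30.66360968]
```

>>> send_rows --increments '[{"dx": 0,"dy": 0,"dz": 0,"rx": 0,"ry": 0,"rz": 0,"fingers": 30},{"dx": 0,"dy": 0,"dz": 0,"rx": 0,"ry": 0,"rz": 0,"fingers": 45},{"dx": 0,"dy": 0,"dz": 0,"rx": 0,"ry": 0,"rz": 0,"fingers": 45},{"dx": 0,"dy": 0,"dz": 3,"rx": 0,"ry": 0,"rz": 0,"fingers": 45},{"dx": 0,"dy": 0,"dz": 7,"rx": 0,"ry": 0,"rz": 0,"fingers": 45},{"dx": 0,"dy": 0,"dz": 7,"rx": 0,"ry": 0,"rz": 0,"fingers": 45},{"dx": 0,"dy": 0,"dz": 7,"rx": 0,"ry": 0,"rz": 0,"fingers": 33},{"dx": 0,"dy": 0,"dz": 7,"rx": 0,"ry": 0,"rz": 0,"fingers": 26},{"dx": 0,"dy": 0,"dz": 7,"rx": 0,"ry": 0,"rz": 0,"fingers": 15},{"dx": 0,"dy": 0,"dz": 7,"rx": 0,"ry": 0,"rz": 0,"fingers": 15},{"dx": 0,"dy": 0,"dz": 7,"rx": 0,"ry": 0,"rz": 0,"fingers": 15},{"dx": 0,"dy": 0,"dz": 7,"rx": 0,"ry": 0,"rz": 0,"fingers": 15}]'

```text
clock: 32.7
tool_pos: [549.8, 107.0, 23.4]
ee_rot: [[-0.997, 0.072, 0.0], [0.072, 0.997, 0.0], [-0.0, 0.0, -1.0]]
force: [-0.1, 0.9, 0.4]
gripper_width: 0.277
finger_force: 12.0
```

```bash
python3 -c "
from h import *
to(542,341,120,3.07);o=manip.get_obs();print(o['gripper_width']*88,o['finger_force'],o['force'],o['tool_pos'])"
```

```text
to (542, 341, 120, 3.07) d [ 24.5 232.9 -96.6] rz -0.0 psi0 3.07 j [ 0.3   0.66 -0.8   1.88  0.61  0.87  0.7 ] t 32.7
24.413476091265846 11.999982923443895 [-0.07900254  0.87950094  0.44859226] [549.75802744 106.95143979  23.40683675]
```

>>> send_rows --increments '[{"dx": 0,"dy": 0,"dz": -4,"rx": 0,"ry": 0,"rz": 0,"fingers": 15},{"dx": 0,"dy": 0,"dz": -14,"rx": 0,"ry": 0,"rz": 0,"fingers": 15},{"dx": 0,"dy": 0,"dz": -34,"rx": 0,"ry": 0,"rz": 0,"fingers": 15},{"dx": 0,"dy": 0,"dz": -58,"rx": 0,"ry": 0,"rz": 0,"fingers": 15},{"dx": 0,"dy": 1,"dz": -80,"rx": 0,"ry": 0,"rz": 0,"fingers": 15},{"dx": 1,"dy": 10,"dz": -92,"rx": 0,"ry": 0,"rz": 0,"fingers": 15},{"dx": 3,"dy": 28,"dz": -96,"rx": 0,"ry": 0,"rz": 0,"fingers": 15},{"dx": 6,"dy": 54,"dz": -96,"rx": 0,"ry": 0,"rz": 0,"fingers": 15},{"dx": 9,"dy": 84,"dz": -96,"rx": 0,"ry": 0,"rz": 0,"fingers": 15},{"dx": 13,"dy": 116,"dz": -96,"rx": 0,"ry": 0,"rz": 0,"fingers": 15},{"dx": 16,"dy": 148,"dz": -96,"rx": 0,"ry": 0,"rz": 0,"fingers": 15},{"dx": 20,"dy": 180,"dz": -96,"rx": 0,"ry": 0,"rz": 0,"fingers": 15},{"dx": 23,"dy": 208,"dz": -90,"rx": 0,"ry": 0,"rz": 0,"fingers": 15},{"dx": 25,"dy": 227,"dz": -78,"rx": 0,"ry": 0,"rz": 0,"fingers": 15},{"dx": 26,"dy": 234,"dz": -60,"rx": 0,"ry": 0,"rz": 0,"fingers": 15},{"dx": 26,"dy": 234,"dz": -40,"rx": 0,"ry": 0,"rz": 0,"fingers": 15},{"dx": 26,"dy": 234,"dz": -22,"rx": 0,"ry": 0,"rz": 0,"fingers": 15},{"dx": 26,"dy": 234,"dz": -13,"rx": 0,"ry": 0,"rz": 0,"fingers": 15},{"dx": 26,"dy": 234,"dz": -12,"rx": 0,"ry": 0,"rz": 0,"fingers": 15},{"dx": 26,"dy": 234,"dz": -12,"rx": 0,"ry": 0,"rz": 0,"fingers": 15}]'

```text
clock: 34.7
tool_pos: [540.8, 341.9, 35.5]
ee_rot: [[-0.997, 0.072, 0.0], [0.072, 0.997, 0.0], [0.0, 0.0, -1.0]]
force: [0.4, 0.4, -0.7]
gripper_width: 0.274
finger_force: 12.0
```

```bash
python3 -c "
from h import *
import cv2
to(541,342,26.4,3.07);o=manip.get_obs();print(o['gripper_width']*88)
im=manip.capture('scene')[180:270,150:290]
im2=manip.capture('top')[145:235,160:300]
cv2.imwrite('pics/s7.png',cv2.resize(np.vstack([im,im2]),None,fx=3.2,fy=3.2,interpolation=cv2.INTER_CUBIC))
"
```

```text
to (541, 342, 26.4, 3.07) d [-0.2  0.1  9.1] rz -0.001 psi0 3.069 j [-0.11  0.75 -0.79  1.67  0.62  0.99  0.38] t 34.7
24.098249313572683
```

View pics/s7.png

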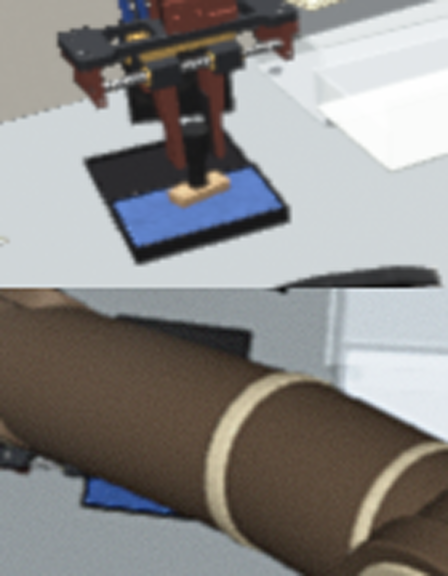

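The stamp hangs upright over the felt. The felt centre is about (197,207) and the foot, when lowered, lands near (200,204), so it is well centred. Lower and release.

>>> send_rows --increments '[{"dx": 0,"dy": 0,"dz": 4,"rx": 0,"ry": 0,"rz": 0,"fingers": 15},{"dx": 0,"dy": 0,"dz": 7,"rx": 0,"ry": 0,"rz": 0,"fingers": 15},{"dx": 0,"dy": 0,"dz": 9,"rx": 0,"ry": 0,"rz": 0,"fingers": 15},{"dx": 0,"dy": 0,"dz": 9,"rx": 0,"ry": 0,"rz": 0,"fingers": 15},{"dx": 0,"dy": 0,"dz": 9,"rx": 0,"ry": 0,"rz": 0,"fingers": 15}]'

```text
clock: 35.3
tool_pos: [540.6, 342.2, 26.4]
ee_rot: [[-0.997, 0.072, 0.0], [0.072, 0.997, 0.0], [-0.0, 0.0, -1.0]]
force: [-0.2, 0.7, 0.9]
gripper_width: 0.27
finger_force: 12.0
```

>>> send_rows --increments '[{"dx": 0,"dy": 0,"dz": 0,"rx": 0,"ry": 0,"rz": 0,"fingers": 28},{"dx": 0,"dy": 0,"dz": 0,"rx": 0,"ry": 0,"rz": 0,"fingers": 36},{"dx": 0,"dy": 0,"dz": 0,"rx": 0,"ry": 0,"rz": 0,"fingers": 48},{"dx": 0,"dy": 0,"dz": 0,"rx": 0,"ry": 0,"rz": 0,"fingers": 48},{"dx": 0,"dy": 0,"dz": 0,"rx": 0,"ry": 0,"rz": 0,"fingers": 48},{"dx": 0,"dy": 0,"dz": -10,"rx": 0,"ry": 0,"rz": 0,"fingers": 48},{"dx": 0,"dy": 0,"dz": -40,"rx": 0,"ry": 0,"rz": 0,"fingers": 48},{"dx": 0,"dy": 0,"dz": -80,"rx": 0,"ry": 0,"rz": 0,"fingers": 48},{"dx": 0,"dy": 0,"dz": -110,"rx": 0,"ry": 0,"rz": 0,"fingers": 48},{"dx": 0,"dy": 0,"dz": -120,"rx": 0,"ry": 0,"rz": 0,"fingers": 48},{"dx": 0,"dy": 0,"dz": -120,"rx": 0,"ry": 0,"rz": 0,"fingers": 48}]'

```text
clock: 36.4
tool_pos: [541.2, 342.7, 148.2]
ee_rot: [[-0.997, 0.072, 0.003], [0.072, 0.997, 0.001], [-0.003, 0.002, -1.0]]
force: [0.1, 0.8, 0.5]
gripper_width: 0.546
finger_force: 0.0
```

```bash
python3 -c "
from h import *
to(464.5,46.6,130,3.07)"
```

```text
to (464.5, 46.6, 130, 3.07) d [  55.3 -300.9   17.6] rz -0.0 psi0 3.07 j [-0.07  0.63 -0.87  1.57  0.51  1.17  0.46] t 36.4
```

>>> send_rows --increments '[{"dx": 2,"dy": -10,"dz": 0,"rx": 0,"ry": 0,"rz": 0,"fingers": 45},{"dx": 6,"dy": -30,"dz": 0,"rx": 0,"ry": 0,"rz": 0,"fingers": 45},{"dx": 11,"dy": -60,"dz": 0,"rx": 0,"ry": 0,"rz": 0,"fingers": 45},{"dx": 18,"dy": -96,"dz": 0,"rx": 0,"ry": 0,"rz": 0,"fingers": 45},{"dx": 25,"dy": -134,"dz": 0,"rx": 0,"ry": 0,"rz": 0,"fingers": 45},{"dx": 32,"dy": -172,"dz": 0,"rx": 0,"ry": 0,"rz": 0,"fingers": 45},{"dx": 39,"dy": -210,"dz": 0,"rx": 0,"ry": 0,"rz": 0,"fingers": 45},{"dx": 46,"dy": -248,"dz": 0,"rx": 0,"ry": 0,"rz": 0,"fingers": 45},{"dx": 51,"dy": -278,"dz": 2,"rx": 0,"ry": 0,"rz": 0,"fingers": 45},{"dx": 54,"dy": -295,"dz": 8,"rx": 0,"ry": 0,"rz": 0,"fingers": 45},{"dx": 55,"dy": -301,"dz": 18,"rx": 0,"ry": 0,"rz": 0,"fingers": 45},{"dx": 55,"dy": -301,"dz": 18,"rx": 0,"ry": 0,"rz": 0,"fingers": 45}]'

```text
clock: 37.6
tool_pos: [462.4, 44.5, 126.2]
ee_rot: [[-0.997, 0.074, -0.004], [0.074, 0.997, -0.0], [0.004, -0.001, -1.0]]
force: [-0.1, -0.3, 0.7]
gripper_width: 0.513
finger_force: 0.0
```

```bash
python3 -c "
from h import *
to(464.5,46.6,20.5,3.07)"
```

```text
to (464.5, 46.6, 20.5, 3.07) d [ -2.3   2.3 105.7] rz -0.002 psi0 3.068 j [ 0.59  0.38 -0.96  2.01  0.38  0.95  0.93] t 37.6
```

>>> send_rows --increments '[{"dx": 0,"dy": 0,"dz": 8,"rx": 0,"ry": 0,"rz": 0,"fingers": 45},{"dx": 0,"dy": 0,"dz": 28,"rx": 0,"ry": 0,"rz": 0,"fingers": 45},{"dx": 0,"dy": 0,"dz": 53,"rx": 0,"ry": 0,"rz": 0,"fingers": 45},{"dx": 0,"dy": 0,"dz": 78,"rx": 0,"ry": 0,"rz": 0,"fingers": 45},{"dx": 0,"dy": 0,"dz": 99,"rx": 0,"ry": 0,"rz": 0,"fingers": 45},{"dx": 0,"dy": 0,"dz": 109,"rx": 0,"ry": 0,"rz": 0,"fingers": 45},{"dx": 0,"dy": 0,"dz": 109,"rx": 0,"ry": 0,"rz": 0,"fingers": 45},{"dx": 0,"dy": 0,"dz": 109,"rx": 0,"ry": 0,"rz": 0,"fingers": 30},{"dx": 0,"dy": 0,"dz": 109,"rx": 0,"ry": 0,"rz": 0,"fingers": 22},{"dx": 0,"dy": 0,"dz": 109,"rx": 0,"ry": 0,"rz": 0,"fingers": 8},{"dx": 0,"dy": 0,"dz": 109,"rx": 0,"ry": 0,"rz": 0,"fingers": 8},{"dx": 0,"dy": 0,"dz": 109,"rx": 0,"ry": 0,"rz": 0,"fingers": 8}]'

```text
clock: 38.8
tool_pos: [464.8, 46.4, 20.0]
ee_rot: [[-0.997, 0.072, 0.002], [0.072, 0.997, 0.001], [-0.002, 0.001, -1.0]]
force: [-0.6, 2.2, 4.5]
gripper_width: 0.2
finger_force: 12.0
```

```bash
python3 -c "
from h import *
to(588,37.5,20.5,3.07);print(manip.get_obs()['gripper_width']*88)"
```

```text
to (588, 37.5, 20.5, 3.07) d [-1.236e+02 -1.000e-01 -3.000e-01] rz -0.0 psi0 3.07 j [ 0.45  0.54 -0.82  2.1   0.58  0.74  0.75] t 38.8
17.631842403277073
```

>>> send_rows --increments '[{"dx": -1,"dy": 0,"dz": 0,"rx": 0,"ry": 0,"rz": 0,"fingers": 8},{"dx": -4,"dy": 0,"dz": 0,"rx": 0,"ry": 0,"rz": 0,"fingers": 8},{"dx": -9,"dy": 0,"dz": 0,"rx": 0,"ry": 0,"rz": 0,"fingers": 8},{"dx": -16,"dy": 0,"dz": 0,"rx": 0,"ry": 0,"rz": 0,"fingers": 8},{"dx": -25,"dy": 0,"dz": 0,"rx": 0,"ry": 0,"rz": 0,"fingers": 8},{"dx": -35,"dy": 0,"dz": 0,"rx": 0,"ry": 0,"rz": 0,"fingers": 8},{"dx": -45,"dy": 0,"dz": 0,"rx": 0,"ry": 0,"rz": 0,"fingers": 8},{"dx": -55,"dy": 0,"dz": 0,"rx": 0,"ry": 0,"rz": 0,"fingers": 8},{"dx": -65,"dy": 0,"dz": 0,"rx": 0,"ry": 0,"rz": 0,"fingers": 8},{"dx": -75,"dy": 0,"dz": 0,"rx": 0,"ry": 0,"rz": 0,"fingers": 8},{"dx": -85,"dy": 0,"dz": 0,"rx": 0,"ry": 0,"rz": 0,"fingers": 8},{"dx": -95,"dy": 0,"dz": 0,"rx": 0,"ry": 0,"rz": 0,"fingers": 8},{"dx": -104,"dy": 0,"dz": 0,"rx": 0,"ry": 0,"rz": 0,"fingers": 8},{"dx": -112,"dy": 0,"dz": 0,"rx": 0,"ry": 0,"rz": 0,"fingers": 8},{"dx": -118,"dy": 0,"dz": 0,"rx": 0,"ry": 0,"rz": 0,"fingers": 8},{"dx": -122,"dy": 0,"dz": 0,"rx": 0,"ry": 0,"rz": 0,"fingers": 8},{"dx": -124,"dy": 0,"dz": 0,"rx": 0,"ry": 0,"rz": 0,"fingers": 8},{"dx": -126,"dy": 0,"dz": 0,"rx": 0,"ry": 0,"rz": 0,"fingers": 8},{"dx": -126,"dy": 0,"dz": 0,"rx": 0,"ry": 0,"rz": 0,"fingers": 8},{"dx": -126,"dy": 0,"dz": 0,"rx": 0,"ry": 0,"rz": 0,"fingers": 8}]'

```text
clock: 40.8
tool_pos: [588.5, 37.4, 20.0]
ee_rot: [[-0.997, 0.071, -0.002], [0.071, 0.997, -0.0], [0.002, -0.0, -1.0]]
force: [-7.1, 1.9, 11.0]
gripper_width: 0.196
finger_force: 12.0
```

The −7 N reaction at the end stop shows the drawer is shut. Release and rise.

>>> send_rows --increments '[{"dx": 1,"dy": 0,"dz": 0,"rx": 0,"ry": 0,"rz": 0,"fingers": 45},{"dx": 2,"dy": 0,"dz": 0,"rx": 0,"ry": 0,"rz": 0,"fingers": 45},{"dx": 2,"dy": 0,"dz": 0,"rx": 0,"ry": 0,"rz": 0,"fingers": 45},{"dx": 2,"dy": 0,"dz": 0,"rx": 0,"ry": 0,"rz": 0,"fingers": 45},{"dx": 2,"dy": 0,"dz": -10,"rx": 0,"ry": 0,"rz": 0,"fingers": 45},{"dx": 2,"dy": 0,"dz": -35,"rx": 0,"ry": 0,"rz": 0,"fingers": 45},{"dx": 2,"dy": 0,"dz": -70,"rx": 0,"ry": 0,"rz": 0,"fingers": 45},{"dx": 2,"dy": 0,"dz": -105,"rx": 0,"ry": 0,"rz": 0,"fingers": 45},{"dx": 2,"dy": 0,"dz": -125,"rx": 0,"ry": 0,"rz": 0,"fingers": 45},{"dx": 2,"dy": 0,"dz": -132,"rx": 0,"ry": 0,"rz": 0,"fingers": 45},{"dx": 2,"dy": 0,"dz": -132,"rx": 0,"ry": 0,"rz": 0,"fingers": 45}]'

```text
clock: 41.9
tool_pos: [588.2, 37.0, 152.3]
ee_rot: [[-0.997, 0.072, 0.002], [0.072, 0.997, -0.0], [-0.002, -0.0, -1.0]]
force: [-0.9, -0.0, -0.9]
gripper_width: 0.506
finger_force: 0.0
```

```bash
python3 -c "
from h import *
import cv2
to(470,-390,150,3.06)
im=manip.capture('scene')[140:270,170:410]
cv2.imwrite('pics/s8.png',cv2.resize(im,None,fx=3.3,fy=3.3,interpolation=cv2.INTER_CUBIC))
"
```

```text
to (470, -390, 150, 3.06) d [  87.2 -434.4    2.2] rz 0.01 psi0 3.07 j [ 0.48  0.54 -0.87  1.7   0.46  1.12  0.97] t 41.9
```

View pics/s8.png

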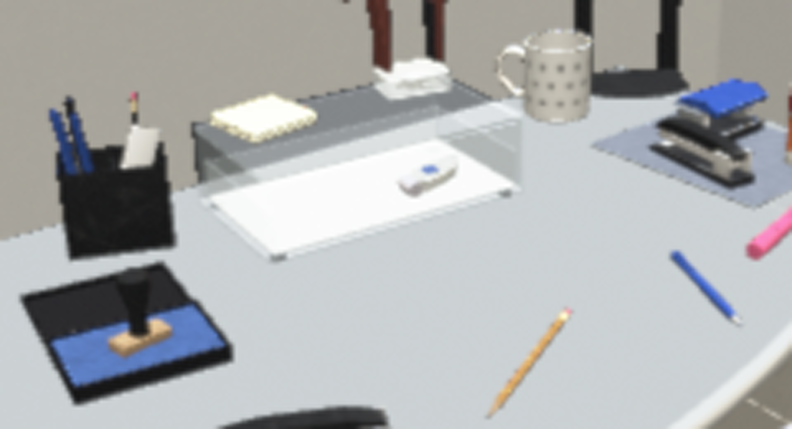

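The stamp stands on the felt at (140,340), the drawer is shut with the tape inside, and the three things are still on the mat. Glue stick first.

>>> send_rows --increments '[{"dx": 2,"dy": -9,"dz": 0,"rx": 0,"ry": 0,"rz": 0.01,"fingers": 55},{"dx": 5,"dy": -27,"dz": 0,"rx": 0,"ry": 0,"rz": 0.01,"fingers": 55},{"dx": 11,"dy": -55,"dz": 0,"rx": 0,"ry": 0,"rz": 0.01,"fingers": 55},{"dx": 18,"dy": -90,"dz": 0,"rx": 0,"ry": 0,"rz": 0.01,"fingers": 55},{"dx": 26,"dy": -128,"dz": 0,"rx": 0,"ry": 0,"rz": 0.01,"fingers": 55},{"dx": 33,"dy": -166,"dz": 0,"rx": 0,"ry": 0,"rz": 0.01,"fingers": 55},{"dx": 41,"dy": -204,"dz": 0,"rx": 0,"ry": 0,"rz": 0.01,"fingers": 55},{"dx": 49,"dy": -242,"dz": 0,"rx": 0,"ry": 0,"rz": 0.01,"fingers": 55},{"dx": 56,"dy": -280,"dz": 0,"rx": 0,"ry": 0,"rz": 0.01,"fingers": 55},{"dx": 64,"dy": -318,"dz": 0,"rx": 0,"ry": 0,"rz": 0.01,"fingers": 55},{"dx": 71,"dy": -356,"dz": 0,"rx": 0,"ry": 0,"rz": 0.01,"fingers": 55},{"dx": 78,"dy": -390,"dz": 0,"rx": 0,"ry": 0,"rz": 0.01,"fingers": 55},{"dx": 84,"dy": -416,"dz": 0,"rx": 0,"ry": 0,"rz": 0.01,"fingers": 55},{"dx": 86,"dy": -430,"dz": 1,"rx": 0,"ry": 0,"rz": 0.01,"fingers": 55},{"dx": 87,"dy": -434,"dz": 2,"rx": 0,"ry": 0,"rz": 0.01,"fingers": 55},{"dx": 87,"dy": -434,"dz": 2,"rx": 0,"ry": 0,"rz": 0.01,"fingers": 55},{"dx": 87,"dy": -434,"dz": 2,"rx": 0,"ry": 0,"rz": 0.01,"fingers": 55},{"dx": 87,"dy": -434,"dz": 2,"rx": 0,"ry": 0,"rz": 0.01,"fingers": 55}]'

```text
clock: 43.75
tool_pos: [470.7, -388.0, 149.5]
ee_rot: [[-0.997, 0.079, 0.0], [0.079, 0.997, 0.0], [-0.0, 0.0, -1.0]]
force: [0.7, 0.7, 0.8]
gripper_width: 0.627
finger_force: 0.0
```

```bash
python3 -c "
from h import *
to(469.9,-389.9,44,3.06)"
```

```text
to (469.9, -389.9, 44, 3.06) d [  0.7  -2.  105.5] rz 0.002 psi0 3.062 j [ 1.18  0.56 -0.82  1.65  0.45  1.13  1.73] t 43.75
```

>>> send_rows --increments '[{"dx": 1,"dy": -1,"dz": 8,"rx": 0,"ry": 0,"rz": 0,"fingers": 55},{"dx": 1,"dy": -2,"dz": 28,"rx": 0,"ry": 0,"rz": 0,"fingers": 55},{"dx": 1,"dy": -2,"dz": 53,"rx": 0,"ry": 0,"rz": 0,"fingers": 55},{"dx": 1,"dy": -2,"dz": 78,"rx": 0,"ry": 0,"rz": 0,"fingers": 55},{"dx": 1,"dy": -2,"dz": 97,"rx": 0,"ry": 0,"rz": 0,"fingers": 55},{"dx": 1,"dy": -2,"dz": 105,"rx": 0,"ry": 0,"rz": 0,"fingers": 55},{"dx": 1,"dy": -2,"dz": 106,"rx": 0,"ry": 0,"rz": 0,"fingers": 55},{"dx": 1,"dy": -2,"dz": 106,"rx": 0,"ry": 0,"rz": 0,"fingers": 40},{"dx": 1,"dy": -2,"dz": 106,"rx": 0,"ry": 0,"rz": 0,"fingers": 33},{"dx": 1,"dy": -2,"dz": 106,"rx": 0,"ry": 0,"rz": 0,"fingers": 26},{"dx": 1,"dy": -2,"dz": 106,"rx": 0,"ry": 0,"rz": 0,"fingers": 15},{"dx": 1,"dy": -2,"dz": 106,"rx": 0,"ry": 0,"rz": 0,"fingers": 15},{"dx": 1,"dy": -2,"dz": 106,"rx": 0,"ry": 0,"rz": 0,"fingers": 15},{"dx": 1,"dy": -2,"dz": 106,"rx": 0,"ry": 0,"rz": 0,"fingers": 15}]' --squeeze 12

```text
clock: 45.15
tool_pos: [469.1, -391.7, 43.9]
ee_rot: [[-0.997, 0.082, 0.001], [0.082, 0.997, -0.001], [-0.001, -0.001, -1.0]]
force: [0.3, 0.2, 4.5]
gripper_width: 0.297
finger_force: 12.0
```

```bash
python3 -c "
from h import *
to(498.9,159.8,40.8,3.06);print(manip.get_obs()['gripper_width']*88)"
```

```text
to (498.9, 159.8, 40.8, 3.06) d [ 15.4 552.1   2.8] rz -0.0 psi0 3.06 j [ 1.14  0.68 -0.75  1.74  0.56  0.95  1.65] t 45.15
26.158763053621033
```

>>> send_rows --increments '[{"dx": 0,"dy": 0,"dz": -6,"rx": 0,"ry": 0,"rz": 0,"fingers": 15},{"dx": 0,"dy": 2,"dz": -24,"rx": 0,"ry": 0,"rz": 0,"fingers": 15},{"dx": 0,"dy": 12,"dz": -50,"rx": 0,"ry": 0,"rz": 0,"fingers": 15},{"dx": 1,"dy": 32,"dz": -72,"rx": 0,"ry": 0,"rz": 0,"fingers": 15},{"dx": 2,"dy": 62,"dz": -84,"rx": 0,"ry": 0,"rz": 0,"fingers": 15},{"dx": 3,"dy": 98,"dz": -88,"rx": 0,"ry": 0,"rz": 0,"fingers": 15},{"dx": 4,"dy": 136,"dz": -88,"rx": 0,"ry": 0,"rz": 0,"fingers": 15},{"dx": 5,"dy": 174,"dz": -88,"rx": 0,"ry": 0,"rz": 0,"fingers": 15},{"dx": 6,"dy": 212,"dz": -88,"rx": 0,"ry": 0,"rz": 0,"fingers": 15},{"dx": 7,"dy": 250,"dz": -88,"rx": 0,"ry": 0,"rz": 0,"fingers": 15},{"dx": 8,"dy": 288,"dz": -88,"rx": 0,"ry": 0,"rz": 0,"fingers": 15},{"dx": 9,"dy": 326,"dz": -88,"rx": 0,"ry": 0,"rz": 0,"fingers": 15},{"dx": 11,"dy": 364,"dz": -88,"rx": 0,"ry": 0,"rz": 0,"fingers": 15},{"dx": 12,"dy": 402,"dz": -88,"rx": 0,"ry": 0,"rz": 0,"fingers": 15},{"dx": 13,"dy": 440,"dz": -88,"rx": 0,"ry": 0,"rz": 0,"fingers": 15},{"dx": 14,"dy": 478,"dz": -88,"rx": 0,"ry": 0,"rz": 0,"fingers": 15},{"dx": 15,"dy": 512,"dz": -84,"rx": 0,"ry": 0,"rz": 0,"fingers": 15},{"dx": 15,"dy": 537,"dz": -74,"rx": 0,"ry": 0,"rz": 0,"fingers": 15},{"dx": 15.5,"dy": 549,"dz": -58,"rx": 0,"ry": 0,"rz": 0,"fingers": 15},{"dx": 15.5,"dy": 552,"dz": -40,"rx": 0,"ry": 0,"rz": 0,"fingers": 15}]'

```text
clock: 47.15
tool_pos: [498.5, 162.6, 84.4]
ee_rot: [[-0.997, 0.079, 0.002], [0.079, 0.997, 0.001], [-0.002, 0.001, -1.0]]
force: [0.3, -0.5, -1.0]
gripper_width: 0.3
finger_force: 12.0
```

>>> send_rows --increments '[{"dx": 0,"dy": 0,"dz": 10,"rx": 0,"ry": 0,"rz": 0,"fingers": 15},{"dx": 0,"dy": 0,"dz": 22,"rx": 0,"ry": 0,"rz": 0,"fingers": 15},{"dx": 0,"dy": 0,"dz": 33,"rx": 0,"ry": 0,"rz": 0,"fingers": 15},{"dx": 0,"dy": 0,"dz": 39,"rx": 0,"ry": 0,"rz": 0,"fingers": 15},{"dx": 0,"dy": 0,"dz": 41,"rx": 0,"ry": 0,"rz": 0,"fingers": 15},{"dx": 0,"dy": 0,"dz": 41,"rx": 0,"ry": 0,"rz": 0,"fingers": 15},{"dx": 0,"dy": 0,"dz": 41,"rx": 0,"ry": 0,"rz": 0,"fingers": 15}]'

```text
clock: 47.85
tool_pos: [498.7, 159.9, 42.7]
ee_rot: [[-0.997, 0.082, 0.001], [0.082, 0.997, 0.0], [-0.001, 0.0, -1.0]]
force: [0.4, 0.4, -1.2]
gripper_width: 0.301
finger_force: 12.0
```

```bash
python3 -c "
from h import *
to(498.9,159.8,40.8,3.06)"
```

```text
to (498.9, 159.8, 40.8, 3.06) d [-0.2 -0.1  1.9] rz -0.0 psi0 3.06 j [ 0.23  0.58 -0.83  1.95  0.57  0.86  0.58] t 47.85
```

>>> send_rows --increments '[{"dx": 0,"dy": 0,"dz": 1,"rx": 0,"ry": 0,"rz": 0,"fingers": 15},{"dx": 0,"dy": 0,"dz": 2,"rx": 0,"ry": 0,"rz": 0,"fingers": 15},{"dx": 0,"dy": 0,"dz": 2,"rx": 0,"ry": 0,"rz": 0,"fingers": 15},{"dx": 0,"dy": 0,"dz": 2,"rx": 0,"ry": 0,"rz": 0,"fingers": 30},{"dx": 0,"dy": 0,"dz": 2,"rx": 0,"ry": 0,"rz": 0,"fingers": 40},{"dx": 0,"dy": 0,"dz": 2,"rx": 0,"ry": 0,"rz": 0,"fingers": 55},{"dx": 0,"dy": 0,"dz": 2,"rx": 0,"ry": 0,"rz": 0,"fingers": 55},{"dx": 0,"dy": 0,"dz": 2,"rx": 0,"ry": 0,"rz": 0,"fingers": 55},{"dx": 0,"dy": 0,"dz": -15,"rx": 0,"ry": 0,"rz": 0,"fingers": 55},{"dx": 0,"dy": 0,"dz": -50,"rx": 0,"ry": 0,"rz": 0,"fingers": 55},{"dx": 0,"dy": 0,"dz": -85,"rx": 0,"ry": 0,"rz": 0,"fingers": 55},{"dx": 0,"dy": 0,"dz": -105,"rx": 0,"ry": 0,"rz": 0,"fingers": 55},{"dx": 0,"dy": 0,"dz": -105,"rx": 0,"ry": 0,"rz": 0,"fingers": 55}]'

```text
clock: 49.15
tool_pos: [500.0, 160.9, 151.2]
ee_rot: [[-0.997, 0.082, 0.005], [0.082, 0.997, 0.001], [-0.005, 0.002, -1.0]]
force: [-0.3, -0.1, -0.8]
gripper_width: 0.626
finger_force: 0.0
```

```bash
python3 -c "
from h import *
to(530.1,-299.9,120,3.061)"
```

```text
to (530.1, -299.9, 120, 3.061) d [ -67.4 -456.9   30.8] rz -0.001 psi0 3.06 j [ 0.33  0.45 -0.94  1.85  0.42  1.05  0.71] t 49.15
```

>>> send_rows --increments '[{"dx": -1,"dy": -9,"dz": 0,"rx": 0,"ry": 0,"rz": 0,"fingers": 50},{"dx": -4,"dy": -27,"dz": 0,"rx": 0,"ry": 0,"rz": 0,"fingers": 50},{"dx": -8,"dy": -56,"dz": 0,"rx": 0,"ry": 0,"rz": 0,"fingers": 50},{"dx": -14,"dy": -92,"dz": 0,"rx": 0,"ry": 0,"rz": 0,"fingers": 50},{"dx": -20,"dy": -130,"dz": 0,"rx": 0,"ry": 0,"rz": 0,"fingers": 50},{"dx": -25,"dy": -168,"dz": 0,"rx": 0,"ry": 0,"rz": 0,"fingers": 50},{"dx": -31,"dy": -206,"dz": 0,"rx": 0,"ry": 0,"rz": 0,"fingers": 50},{"dx": -37,"dy": -244,"dz": 0,"rx": 0,"ry": 0,"rz": 0,"fingers": 50},{"dx": -42,"dy": -282,"dz": 0,"rx": 0,"ry": 0,"rz": 0,"fingers": 50},{"dx": -48,"dy": -320,"dz": 0,"rx": 0,"ry": 0,"rz": 0,"fingers": 50},{"dx": -54,"dy": -358,"dz": 0,"rx": 0,"ry": 0,"rz": 0,"fingers": 50},{"dx": -59,"dy": -394,"dz": 0,"rx": 0,"ry": 0,"rz": 0,"fingers": 50},{"dx": -64,"dy": -425,"dz": 5,"rx": 0,"ry": 0,"rz": 0,"fingers": 50},{"dx": -67,"dy": -446,"dz": 15,"rx": 0,"ry": 0,"rz": 0,"fingers": 50},{"dx": -68.5,"dy": -456,"dz": 28,"rx": 0,"ry": 0,"rz": 0,"fingers": 50},{"dx": -68.5,"dy": -456,"dz": 28,"rx": 0,"ry": 0,"rz": 0,"fingers": 50},{"dx": -68.5,"dy": -456,"dz": 28,"rx": 0,"ry": 0,"rz": 0,"fingers": 50},{"dx": -68.5,"dy": -456,"dz": 28,"rx": 0,"ry": 0,"rz": 0,"fingers": 50}]'

```text
clock: 50.95
tool_pos: [530.0, -298.2, 119.8]
ee_rot: [[-0.997, 0.079, 0.001], [0.079, 0.997, 0.001], [-0.0, 0.001, -1.0]]
force: [0.5, -0.5, 0.1]
gripper_width: 0.569
finger_force: 0.0
```

```bash
python3 -c "
from h import *
to(530.1,-299.5,18,3.061)"
```

```text
to (530.1, -299.5, 18, 3.061) d [ -0.2  -1.4 101.8] rz 0.002 psi0 3.063 j [ 1.    0.6  -0.82  1.68  0.48  1.08  1.52] t 50.95
```

>>> send_rows --increments '[{"dx": 0,"dy": -0.5,"dz": 8,"rx": 0,"ry": 0,"rz": 0,"fingers": 50},{"dx": 0,"dy": -0.5,"dz": 28,"rx": 0,"ry": 0,"rz": 0,"fingers": 50},{"dx": 0,"dy": -0.5,"dz": 53,"rx": 0,"ry": 0,"rz": 0,"fingers": 50},{"dx": 0,"dy": -0.5,"dz": 76,"rx": 0,"ry": 0,"rz": 0,"fingers": 50},{"dx": 0,"dy": -0.5,"dz": 93,"rx": 0,"ry": 0,"rz": 0,"fingers": 50},{"dx": 0,"dy": -0.5,"dz": 101,"rx": 0,"ry": 0,"rz": 0,"fingers": 50},{"dx": 0,"dy": -0.5,"dz": 102,"rx": 0,"ry": 0,"rz": 0,"fingers": 50},{"dx": 0,"dy": -0.5,"dz": 102,"rx": 0,"ry": 0,"rz": 0,"fingers": 40},{"dx": 0,"dy": -0.5,"dz": 102,"rx": 0,"ry": 0,"rz": 0,"fingers": 5},{"dx": 0,"dy": -0.5,"dz": 102,"rx": 0,"ry": 0,"rz": 0,"fingers": 5},{"dx": 0,"dy": -0.5,"dz": 102,"rx": 0,"ry": 0,"rz": 0,"fingers": 5},{"dx": 0,"dy": -0.5,"dz": 102,"rx": 0,"ry": 0,"rz": 0,"fingers": 5},{"dx": 0,"dy": -0.5,"dz": 102,"rx": 0,"ry": 0,"rz": 0,"fingers": 5},{"dx": 0,"dy": -0.5,"dz": 102,"rx": 0,"ry": 0,"rz": 0,"fingers": 5}]' --squeeze 30

```text
clock: 52.35
tool_pos: [529.6, -300.8, 17.8]
ee_rot: [[-0.997, 0.082, 0.0], [0.082, 0.997, -0.0], [-0.001, -0.0, -1.0]]
force: [-1.0, 0.4, 4.6]
gripper_width: 0.22
finger_force: 30.2
```

```bash
python3 -c "
from h import *
to(492.8,-72.4,15.6,3.06);print(manip.get_obs()['gripper_width']*88)"
```

```text
to (492.8, -72.4, 15.6, 3.06) d [ 55.4 224.7   2.1] rz -0.0 psi0 3.06 j [ 0.95  0.71 -0.74  1.76  0.59  0.91  1.44] t 52.35
19.35062634422199
```

>>> send_rows --increments '[{"dx": 0,"dy": 0,"dz": -6,"rx": 0,"ry": 0,"rz": 0,"fingers": 5},{"dx": 0,"dy": 0,"dz": -22,"rx": 0,"ry": 0,"rz": 0,"fingers": 5},{"dx": 0,"dy": 2,"dz": -44,"rx": 0,"ry": 0,"rz": 0,"fingers": 5},{"dx": 3,"dy": 12,"dz": -60,"rx": 0,"ry": 0,"rz": 0,"fingers": 5},{"dx": 8,"dy": 32,"dz": -70,"rx": 0,"ry": 0,"rz": 0,"fingers": 5},{"dx": 15,"dy": 60,"dz": -70,"rx": 0,"ry": 0,"rz": 0,"fingers": 5},{"dx": 23,"dy": 92,"dz": -70,"rx": 0,"ry": 0,"rz": 0,"fingers": 5},{"dx": 31,"dy": 124,"dz": -70,"rx": 0,"ry": 0,"rz": 0,"fingers": 5},{"dx": 39,"dy": 156,"dz": -70,"rx": 0,"ry": 0,"rz": 0,"fingers": 5},{"dx": 46,"dy": 185,"dz": -66,"rx": 0,"ry": 0,"rz": 0,"fingers": 5},{"dx": 52,"dy": 208,"dz": -57,"rx": 0,"ry": 0,"rz": 0,"fingers": 5},{"dx": 55,"dy": 221,"dz": -43,"rx": 0,"ry": 0,"rz": 0,"fingers": 5},{"dx": 55.5,"dy": 225,"dz": -27,"rx": 0,"ry": 0,"rz": 0,"fingers": 5},{"dx": 55.5,"dy": 225,"dz": -12,"rx": 0,"ry": 0,"rz": 0,"fingers": 5},{"dx": 55.5,"dy": 225,"dz": -3,"rx": 0,"ry": 0,"rz": 0,"fingers": 5},{"dx": 55.5,"dy": 225,"dz": 0,"rx": 0,"ry": 0,"rz": 0,"fingers": 5},{"dx": 55.5,"dy": 225,"dz": 1.5,"rx": 0,"ry": 0,"rz": 0,"fingers": 5},{"dx": 55.5,"dy": 225,"dz": 1.5,"rx": 0,"ry": 0,"rz": 0,"fingers": 5},{"dx": 55.5,"dy": 225,"dz": 1.5,"rx": 0,"ry": 0,"rz": 0,"fingers": 5}]'

```text
clock: 54.25
tool_pos: [492.8, -72.1, 16.3]
ee_rot: [[-0.997, 0.082, 0.001], [0.082, 0.997, -0.0], [-0.001, -0.0, -1.0]]
force: [-0.3, -0.1, -1.0]
gripper_width: 0.22
finger_force: 29.9
```

```bash
python3 -c "
from h import *
to(492.8,-72.4,15,3.06)"
```

```text
to (492.8, -72.4, 15, 3.06) d [-0.1 -0.3  1.3] rz -0.001 psi0 3.059 j [ 0.66  0.58 -0.79  2.03  0.59  0.77  1.  ] t 54.25
```

>>> send_rows --increments '[{"dx": 0,"dy": 0,"dz": 1,"rx": 0,"ry": 0,"rz": 0,"fingers": 5},{"dx": 0,"dy": 0,"dz": 1.5,"rx": 0,"ry": 0,"rz": 0,"fingers": 5},{"dx": 0,"dy": 0,"dz": 1.5,"rx": 0,"ry": 0,"rz": 0,"fingers": 5},{"dx": 0,"dy": 0,"dz": 1.5,"rx": 0,"ry": 0,"rz": 0,"fingers": 50},{"dx": 0,"dy": 0,"dz": 1.5,"rx": 0,"ry": 0,"rz": 0,"fingers": 50},{"dx": 0,"dy": 0,"dz": 1.5,"rx": 0,"ry": 0,"rz": 0,"fingers": 50},{"dx": 0,"dy": 0,"dz": 1.5,"rx": 0,"ry": 0,"rz": 0,"fingers": 50},{"dx": 0,"dy": 0,"dz": -15,"rx": 0,"ry": 0,"rz": 0,"fingers": 50},{"dx": 0,"dy": 0,"dz": -50,"rx": 0,"ry": 0,"rz": 0,"fingers": 50},{"dx": 0,"dy": 0,"dz": -90,"rx": 0,"ry": 0,"rz": 0,"fingers": 50},{"dx": 0,"dy": 0,"dz": -115,"rx": 0,"ry": 0,"rz": 0,"fingers": 50},{"dx": 0,"dy": 0,"dz": -120,"rx": 0,"ry": 0,"rz": 0,"fingers": 50},{"dx": 0,"dy": 0,"dz": -120,"rx": 0,"ry": 0,"rz": 0,"fingers": 50},{"dx": 0,"dy": 0,"dz": -120,"rx": 0,"ry": 0,"rz": 0,"fingers": 50}]'

```text
clock: 55.65
tool_pos: [491.7, -72.2, 135.2]
ee_rot: [[-0.997, 0.082, -0.001], [0.082, 0.997, -0.0], [0.001, -0.0, -1.0]]
force: [0.0, 0.2, -0.8]
gripper_width: 0.57
finger_force: 0.0
```

```bash
python3 -c "
from h import *
to(580,-384.7,130,1.63)"
```

```text
to (580, -384.7, 130, 1.63) d [-113.6 -304.3    5.2] rz 1.43 psi0 3.06 j [ 0.79  0.41 -0.92  1.93  0.39  0.99  1.17] t 55.65
```

>>> send_rows --increments '[{"dx": -3,"dy": -8,"dz": 0,"rx": 0,"ry": 0,"rz": 0.05,"fingers": 87},{"dx": -9,"dy": -24,"dz": 0,"rx": 0,"ry": 0,"rz": 0.15,"fingers": 87},{"dx": -18,"dy": -48,"dz": 0,"rx": 0,"ry": 0,"rz": 0.26,"fingers": 87},{"dx": -29,"dy": -77,"dz": 0,"rx": 0,"ry": 0,"rz": 0.38,"fingers": 87},{"dx": -40,"dy": -106,"dz": 0,"rx": 0,"ry": 0,"rz": 0.5,"fingers": 87},{"dx": -51,"dy": -136,"dz": 0,"rx": 0,"ry": 0,"rz": 0.62,"fingers": 87},{"dx": -62,"dy": -165,"dz": 0,"rx": 0,"ry": 0,"rz": 0.74,"fingers": 87},{"dx": -73,"dy": -194,"dz": 0,"rx": 0,"ry": 0,"rz": 0.86,"fingers": 87},{"dx": -84,"dy": -224,"dz": 0,"rx": 0,"ry": 0,"rz": 0.98,"fingers": 87},{"dx": -94,"dy": -252,"dz": 0,"rx": 0,"ry": 0,"rz": 1.1,"fingers": 87},{"dx": -103,"dy": -276,"dz": 0,"rx": 0,"ry": 0,"rz": 1.22,"fingers": 87},{"dx": -109,"dy": -293,"dz": 0,"rx": 0,"ry": 0,"rz": 1.32,"fingers": 87},{"dx": -112,"dy": -302,"dz": 2,"rx": 0,"ry": 0,"rz": 1.4,"fingers": 87},{"dx": -113.5,"dy": -304,"dz": 5,"rx": 0,"ry": 0,"rz": 1.43,"fingers": 87},{"dx": -113.5,"dy": -304,"dz": 5,"rx": 0,"ry": 0,"rz": 1.43,"fingers": 87},{"dx": -113.5,"dy": -304,"dz": 5,"rx": 0,"ry": 0,"rz": 1.43,"fingers": 87},{"dx": -113.5,"dy": -304,"dz": 5,"rx": 0,"ry": 0,"rz": 1.43,"fingers": 87}]'

```text
clock: 57.35
tool_pos: [580.8, -383.4, 130.8]
ee_rot: [[-0.061, 0.998, -0.0], [0.998, 0.061, 0.0], [0.0, -0.0, -1.0]]
force: [1.0, 0.4, 0.7]
gripper_width: 0.989
finger_force: 0.0
```

```bash
python3 -c "
from h import *
to(580,-384.7,18.5,1.63)"
```

```text
to (580, -384.7, 18.5, 1.63) d [ -1.3  -0.9 112.3] rz 0.002 psi0 1.632 j [ 0.81  0.63 -0.46  1.45  0.3   1.13  0.36] t 57.35
```

>>> send_rows --increments '[{"dx": -1,"dy": -1,"dz": 8,"rx": 0,"ry": 0,"rz": 0,"fingers": 87},{"dx": -1,"dy": -1,"dz": 28,"rx": 0,"ry": 0,"rz": 0,"fingers": 87},{"dx": -1,"dy": -1,"dz": 53,"rx": 0,"ry": 0,"rz": 0,"fingers": 87},{"dx": -1,"dy": -1,"dz": 78,"rx": 0,"ry": 0,"rz": 0,"fingers": 87},{"dx": -1,"dy": -1,"dz": 98,"rx": 0,"ry": 0,"rz": 0,"fingers": 87},{"dx": -1,"dy": -1,"dz": 109,"rx": 0,"ry": 0,"rz": 0,"fingers": 87},{"dx": -1,"dy": -1,"dz": 112,"rx": 0,"ry": 0,"rz": 0,"fingers": 87},{"dx": -1,"dy": -1,"dz": 112,"rx": 0,"ry": 0,"rz": 0,"fingers": 87},{"dx": -1,"dy": -1,"dz": 112,"rx": 0,"ry": 0,"rz": 0,"fingers": 40},{"dx": -1,"dy": -1,"dz": 112,"rx": 0,"ry": 0,"rz": 0,"fingers": 40},{"dx": -1,"dy": -1,"dz": 112,"rx": 0,"ry": 0,"rz": 0,"fingers": 40},{"dx": -1,"dy": -1,"dz": 112,"rx": 0,"ry": 0,"rz": 0,"fingers": 40},{"dx": -1,"dy": -1,"dz": 112,"rx": 0,"ry": 0,"rz": 0,"fingers": 40},{"dx": -1,"dy": -1,"dz": 112,"rx": 0,"ry": 0,"rz": 0,"fingers": 40}]' --squeeze 30

```text
clock: 58.75
tool_pos: [579.8, -385.5, 19.5]
ee_rot: [[-0.059, 0.998, 0.0], [0.998, 0.059, -0.001], [-0.001, 0.0, -1.0]]
force: [-2.4, 0.2, 5.6]
gripper_width: 0.695
finger_force: 30.0
```

```bash
python3 -c "
from h import *
to(484,38.6,15.5,1.63);print(manip.get_obs()['gripper_width']*88)"
```

```text
to (484, 38.6, 15.5, 1.63) d [429.  -70.7   3.8] rz -0.0 psi0 1.63 j [ 0.79  0.75 -0.42  1.53  0.35  0.94  0.31] t 58.75
61.17746989171812
```

>>> send_rows --increments '[{"dx": 0,"dy": 0,"dz": -6,"rx": 0,"ry": 0,"rz": 0,"fingers": 40},{"dx": 0,"dy": 0,"dz": -25,"rx": 0,"ry": 0,"rz": 0,"fingers": 40},{"dx": 0,"dy": 0,"dz": -50,"rx": 0,"ry": 0,"rz": 0,"fingers": 40},{"dx": 8,"dy": -1,"dz": -75,"rx": 0,"ry": 0,"rz": 0,"fingers": 40},{"dx": 24,"dy": -4,"dz": -90,"rx": 0,"ry": 0,"rz": 0,"fingers": 40},{"dx": 48,"dy": -8,"dz": -98,"rx": 0,"ry": 0,"rz": 0,"fingers": 40},{"dx": 80,"dy": -13,"dz": -98,"rx": 0,"ry": 0,"rz": 0,"fingers": 40},{"dx": 114,"dy": -19,"dz": -98,"rx": 0,"ry": 0,"rz": 0,"fingers": 40},{"dx": 148,"dy": -24,"dz": -98,"rx": 0,"ry": 0,"rz": 0,"fingers": 40},{"dx": 182,"dy": -30,"dz": -98,"rx": 0,"ry": 0,"rz": 0,"fingers": 40},{"dx": 216,"dy": -36,"dz": -98,"rx": 0,"ry": 0,"rz": 0,"fingers": 40},{"dx": 250,"dy": -41,"dz": -98,"rx": 0,"ry": 0,"rz": 0,"fingers": 40},{"dx": 284,"dy": -47,"dz": -98,"rx": 0,"ry": 0,"rz": 0,"fingers": 40},{"dx": 318,"dy": -52,"dz": -98,"rx": 0,"ry": 0,"rz": 0,"fingers": 40},{"dx": 352,"dy": -58,"dz": -98,"rx": 0,"ry": 0,"rz": 0,"fingers": 40},{"dx": 382,"dy": -63,"dz": -98,"rx": 0,"ry": 0,"rz": 0,"fingers": 40},{"dx": 406,"dy": -67,"dz": -95,"rx": 0,"ry": 0,"rz": 0,"fingers": 40},{"dx": 422,"dy": -70,"dz": -85,"rx": 0,"ry": 0,"rz": 0,"fingers": 40},{"dx": 428,"dy": -71,"dz": -68,"rx": 0,"ry": 0,"rz": 0,"fingers": 40},{"dx": 428.5,"dy": -71,"dz": -50,"rx": 0,"ry": 0,"rz": 0,"fingers": 40}]'

```text
clock: 60.75
tool_pos: [483.3, 39.8, 68.6]
ee_rot: [[-0.061, 0.998, 0.001], [0.998, 0.061, 0.0], [0.0, 0.001, -1.0]]
force: [-0.3, 0.4, -4.3]
gripper_width: 0.691
finger_force: 30.0
```

>>> send_rows --increments '[{"dx": 0,"dy": 0,"dz": 12,"rx": 0,"ry": 0,"rz": 0,"fingers": 40},{"dx": 0,"dy": 0,"dz": 26,"rx": 0,"ry": 0,"rz": 0,"fingers": 40},{"dx": 0,"dy": 0,"dz": 38,"rx": 0,"ry": 0,"rz": 0,"fingers": 40},{"dx": 0,"dy": 0,"dz": 46,"rx": 0,"ry": 0,"rz": 0,"fingers": 40},{"dx": 0,"dy": 0,"dz": 49,"rx": 0,"ry": 0,"rz": 0,"fingers": 40},{"dx": 0,"dy": 0,"dz": 49,"rx": 0,"ry": 0,"rz": 0,"fingers": 40},{"dx": 0,"dy": 0,"dz": 49,"rx": 0,"ry": 0,"rz": 0,"fingers": 40}]'

```text
clock: 61.45
tool_pos: [484.0, 38.4, 20.2]
ee_rot: [[-0.059, 0.998, 0.001], [0.998, 0.059, 0.0], [0.0, 0.001, -1.0]]
force: [0.5, -0.4, -4.0]
gripper_width: 0.692
finger_force: 30.0
```

```bash
python3 -c "
from h import *
to(484,38,16,1.63)"
```

```text
to (484, 38, 16, 1.63) d [-0.4  0.   4.2] rz -0.0 psi0 1.63 j [ 0.26  0.48 -0.54  2.07  0.38  0.69 -0.48] t 61.45
```

>>> send_rows --increments '[{"dx": 0,"dy": 0,"dz": 2,"rx": 0,"ry": 0,"rz": 0,"fingers": 40},{"dx": 0,"dy": 0,"dz": 3,"rx": 0,"ry": 0,"rz": 0,"fingers": 40},{"dx": 0,"dy": 0,"dz": 4,"rx": 0,"ry": 0,"rz": 0,"fingers": 40},{"dx": 0,"dy": 0,"dz": 4,"rx": 0,"ry": 0,"rz": 0,"fingers": 40},{"dx": 0,"dy": 0,"dz": 4,"rx": 0,"ry": 0,"rz": 0,"fingers": 40}]'

```text
clock: 61.95
tool_pos: [483.8, 38.2, 16.4]
ee_rot: [[-0.059, 0.998, 0.001], [0.998, 0.059, -0.0], [-0.0, 0.0, -1.0]]
force: [-2.3, -0.1, 6.3]
gripper_width: 0.691
finger_force: 30.0
```

Contact made, so release, then rise and move away to the right so the top camera sees the result.

>>> send_rows --increments '[{"dx": 0,"dy": 0,"dz": -1,"rx": 0,"ry": 0,"rz": 0,"fingers": 87},{"dx": 0,"dy": 0,"dz": -1,"rx": 0,"ry": 0,"rz": 0,"fingers": 87},{"dx": 0,"dy": 0,"dz": -1,"rx": 0,"ry": 0,"rz": 0,"fingers": 87},{"dx": 0,"dy": 0,"dz": -1,"rx": 0,"ry": 0,"rz": 0,"fingers": 87},{"dx": 0,"dy": 0,"dz": -15,"rx": 0,"ry": 0,"rz": 0,"fingers": 87},{"dx": 0,"dy": 0,"dz": -45,"rx": 0,"ry": 0,"rz": 0,"fingers": 87},{"dx": 0,"dy": 0,"dz": -85,"rx": 0,"ry": 0,"rz": 0,"fingers": 87},{"dx": 0,"dy": 0,"dz": -120,"rx": 0,"ry": 0,"rz": 0,"fingers": 87},{"dx": -10,"dy": 0,"dz": -135,"rx": 0,"ry": 0,"rz": 0,"fingers": 87},{"dx": -35,"dy": 0,"dz": -140,"rx": 0,"ry": 0,"rz": 0,"fingers": 87},{"dx": -70,"dy": 0,"dz": -140,"rx": 0,"ry": 0,"rz": 0,"fingers": 87},{"dx": -110,"dy": 0,"dz": -140,"rx": 0,"ry": 0,"rz": 0,"fingers": 87},{"dx": -150,"dy": 0,"dz": -140,"rx": 0,"ry": 0,"rz": 0,"fingers": 87},{"dx": -190,"dy": 0,"dz": -140,"rx": 0,"ry": 0,"rz": 0,"fingers": 87},{"dx": -230,"dy": 0,"dz": -140,"rx": 0,"ry": 0,"rz": 0,"fingers": 87},{"dx": -270,"dy": 0,"dz": -140,"rx": 0,"ry": 0,"rz": 0,"fingers": 87},{"dx": -310,"dy": 0,"dz": -140,"rx": 0,"ry": 0,"rz": 0,"fingers": 87},{"dx": -340,"dy": 0,"dz": -140,"rx": 0,"ry": 0,"rz": 0,"fingers": 87},{"dx": -355,"dy": 0,"dz": -140,"rx": 0,"ry": 0,"rz": 0,"fingers": 87},{"dx": -360,"dy": 0,"dz": -140,"rx": 0,"ry": 0,"rz": 0,"fingers": 87}]'

```text
clock: 63.95
tool_pos: [504.6, -322.2, 156.2]
ee_rot: [[-0.057, 0.998, 0.0], [0.998, 0.057, 0.0], [0.0, 0.0, -1.0]]
force: [-0.1, 0.6, 0.9]
gripper_width: 0.991
finger_force: 0.0
```

```bash
python3 - <<'E'
from h import *
import cv2
a=manip.capture('top');s=manip.capture('scene')
A=cv2.imread('pics/top0.png')
# difference-based shifts per object
for n,(x0,y0,x1,y1) in dict(punch=(290,200,334,234),stap=(338,188,362,242),glue=(258,200,282,222),unit=(258,108,370,190)).items():
    g=lambda i:cv2.cvtColor(i[y0:y1,x0:x1],cv2.COLOR_BGR2GRAY).astype(np.float32)
    print(n,cv2.phaseCorrelate(g(A),g(a)))
up=lambda i:cv2.resize(i,None,fx=3,fy=3,interpolation=cv2.INTER_CUBIC)
cv2.imwrite('pics/f.png',np.vstack([up(a[100:250,170:370]),up(s[165:215+0,170:370])]))
E
```

```text
punch ((0.30134198703519033, 0.4419953684076354), 0.8799921712757629)
stap ((0.0879426866317985, -0.21223609156362855), 0.8899231332319754)
glue ((-0.1175427546109038, -0.05784881204334269), 0.8714103971918424)
unit ((0.05160160527140789, -0.068917690075331), 0.7186054745426884)
```

View pics/f.png

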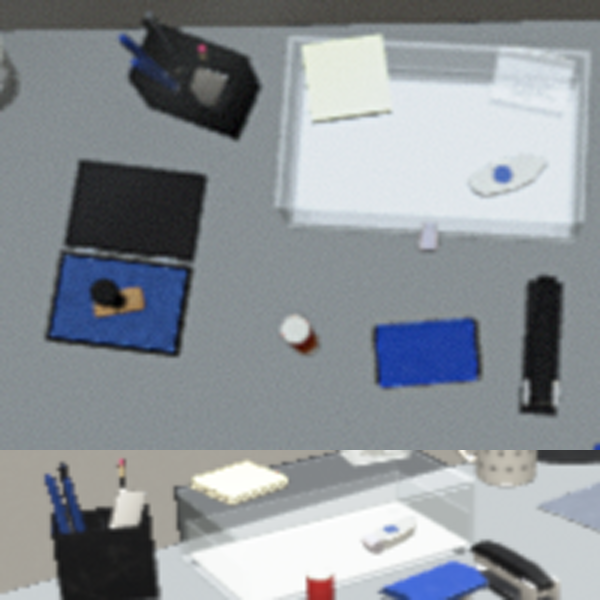

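Objects are back within about 0.5 px (roughly 1.3 mm). The stamp foot at (119,302) matches the felt centre, and the drawer is shut with the tape inside.

```bash
python3 -c "
from plant import manip
print(manip.close_job())"
```

```text
the job is handed in; nothing more can be done
None
```

The job is handed in at about 64 s of the 149 s allowed: the stamp stands on the middle of the ink pad, the drawer is shut with the correction tape inside, and the punch, stapler and glue stick are back within about 1.3 mm of their spots by camera comparison; the hand-in gave no verdict.

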